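# Put away the spice tins and biscuit stamps

## Task

The baking is done: tidy the counter. Put every loose spice tin back upright on the floor of the rack, right next to the rack tin with the same lid colour, making room by sliding the tins in the row apart - do not lift those out or tip them. Set every biscuit stamp flat, handle up, in the pocket labelled in its handle's colour, and leave the salt, bowl, mug and oil alone.

Things in the scene. Friction and masses are not known exactly. Their poses are not given: they have to be found in the camera images.
- rack: fixed wooden spice rack, an open-topped trough: inside 440 mm long (along its own y) and 48 mm wide (along its own x), floor 6 mm thick, walls 8 mm thick with their top 30 mm above the counter; origin: centre of its underside on the counter. Six tins stand in it in one tight row along y, with free floor beyond the two ends of the row (room for ten tins plus 40 mm in all). The tins slide along the floor when pushed or pulled
- end_right: row tin: square metal spice tin 40 x 40 x 90 mm tall, about 0.16 kg, with an 18 mm tall white lid, same face all round apart from paper labels; origin: centre of its underside, z up; it stands in the rack at the end of the row towards the rack's -y end
- end_left: row tin: square metal spice tin 40 x 40 x 90 mm tall, about 0.16 kg, with an 18 mm tall white lid, same face all round apart from paper labels; origin: centre of its underside, z up; it stands in the rack at the end of the row towards the rack's +y end
- row_red: row tin: square metal spice tin 40 x 40 x 90 mm tall, about 0.16 kg, with an 18 mm tall red lid, same face all round apart from paper labels; origin: centre of its underside, z up; it stands in the rack somewhere between the two white-lidded tins, its faces parallel to the rack's
- row_green: row tin: square metal spice tin 40 x 40 x 90 mm tall, about 0.16 kg, with an 18 mm tall green lid, same face all round apart from paper labels; origin: centre of its underside, z up; it stands in the rack somewhere between the two white-lidded tins, its faces parallel to the rack's
- row_yellow: row tin: square metal spice tin 40 x 40 x 90 mm tall, about 0.16 kg, with an 18 mm tall yellow lid, same face all round apart from paper labels; origin: centre of its underside, z up; it stands in the rack somewhere between the two white-lidded tins, its faces parallel to the rack's
- row_blue: row tin: square metal spice tin 40 x 40 x 90 mm tall, about 0.16 kg, with an 18 mm tall blue lid, same face all round apart from paper labels; origin: centre of its underside, z up; it stands in the rack somewhere between the two white-lidded tins, its faces parallel to the rack's
- loose_red: loose tin: square metal spice tin 40 x 40 x 90 mm tall, about 0.16 kg, with an 18 mm tall red lid, same face all round apart from paper labels; origin: centre of its underside, z up; it stands on the counter in front of the rack, or is absent
- loose_green: loose tin: square metal spice tin 40 x 40 x 90 mm tall, about 0.16 kg, with an 18 mm tall green lid, same face all round apart from paper labels; origin: centre of its underside, z up; it stands on the counter in front of the rack, or is absent
- loose_yellow: loose tin: square metal spice tin 40 x 40 x 90 mm tall, about 0.16 kg, with an 18 mm tall yellow lid, same face all round apart from paper labels; origin: centre of its underside, z up; it stands on the counter in front of the rack, or is absent
- loose_blue: loose tin: square metal spice tin 40 x 40 x 90 mm tall, about 0.16 kg, with an 18 mm tall blue lid, same face all round apart from paper labels; origin: centre of its underside, z up; it stands on the counter in front of the rack, or is absent
- stamp_orange: biscuit stamp: grey metal disc 62 mm across and 22 mm thick lying flat, with an upright round orange handle on top (26 mm across, from 22 to 72 mm above its underside), 0.22 kg; stands on the counter, or is absent; origin: centre of its underside
- stamp_black: biscuit stamp: grey metal disc 62 mm across and 22 mm thick lying flat, with an upright round black handle on top (26 mm across, from 22 to 72 mm above its underside), 0.22 kg; stands on the counter, or is absent; origin: centre of its underside
- stamp_white: biscuit stamp: grey metal disc 62 mm across and 22 mm thick lying flat, with an upright round white handle on top (26 mm across, from 22 to 72 mm above its underside), 0.22 kg; stands on the counter, or is absent; origin: centre of its underside
- pocket_orange: fixed square wooden pocket labelled orange on its floor and rim, one of three in a line on a board 8 mm thick: inside 74 x 74 mm, floor 5 mm thick, walls 5 mm thick and 18 mm tall; origin: centre of its underside, which is 8 mm above the counter; sides along its own x and y
- pocket_black: fixed square wooden pocket labelled black on its floor and rim, one of three in a line on a board 8 mm thick: inside 74 x 74 mm, floor 5 mm thick, walls 5 mm thick and 18 mm tall; origin: centre of its underside, which is 8 mm above the counter; sides along its own x and y
- pocket_white: fixed square wooden pocket labelled white on its floor and rim, one of three in a line on a board 8 mm thick: inside 74 x 74 mm, floor 5 mm thick, walls 5 mm thick and 18 mm tall; origin: centre of its underside, which is 8 mm above the counter; sides along its own x and y
- salt: glass salt jar 40 mm across, 85 mm tall, standing on the counter and to be left alone; origin: centre of its underside
- bowl: blue bowl 90 mm across, 40 mm tall, standing on the counter and to be left alone; origin: centre of its underside
- mug: white mug 76 mm across, 85 mm tall, standing on the counter and to be left alone; origin: centre of its underside
- oil: green oil bottle 64 mm across, 190 mm tall, standing on the counter and to be left alone; origin: centre of its underside
Not all that is in view belongs to the job. What is shaped like the row_yellow but pink is not meant.

How it is judged:
By the outcome, as a careful person would: the job done as asked, in the order asked, and still so for the second after the job is handed in, with the robot touching nothing.
Of loose_red, loose_green, loose_yellow, loose_blue only 3 to 4 are there at a start; the rules pass over those that are not, and their reading is None.
Of stamp_orange, stamp_black, stamp_white only 2 to 3 are there at a start; the rules pass over those that are not, and their reading is None.
At some moment in a run one of stamp_orange, stamp_black, stamp_white may be knocked a few centimetres aside while the robot is not near it.
It also fails if it takes over 210 s, if anything falls off the work surface, if the arm or the gripper's body presses on something with over 40 N, if the wrist force passes 120 N, or if a joint passes its speed limit or range.

## Robot

A 6-joint arm with a two-finger parallel gripper is mounted at the origin on the work surface. World frame = base frame: x ahead of the robot, y to its left, z up, the work surface at z = 0. Lengths are in m, angles in degrees, forces in N, time in s.
With the tool pointing down it reaches from about 0.375 to 0.9 m from the base axis. Payload 3.1 kg.
Tool frame: the origin (TCP) lies on the centre line of the jaws, within the pads' length; the fingertips stand 25 mm ahead of it and the grasp point (between the pads) lies 6 mm ahead of it; z points along the fingers, y is the line along which they close (so a half turn about z gives the same grasp; the last joint's range is limited). The gripper opens to 87 mm and grips with 3 to 60 N. Pads are 19 mm wide; open, the fingers measure 117 mm over their backs; the gripper's body (75 mm by 190 mm) begins 51 mm behind the grasp point.
Start: joints at [-80.357, 30.224, 82.088, -0, 67.689, -10.227], TCP at [0.212, -0.588, 0.248] pointing down, gripper open.
Joint ranges: [-176.69, 176.69], [-43.24, 126.21], [12.49, 139.97], [-82, 262], [0, 151.66], [-163.58, 163.58]. Speed limits (degrees/s): [159.86, 159.86, 180, 180, 180, 180].

## Interface

Orientations are given as a 3x3 rotation matrix whose columns are the frame's x, y, z axes.
In Python, from rig import * gives the robot as it stands.
- The arm moves only by the tool step_arm, never from a script. Its argument "steps" is a list of rows, each a list of 7 numbers: the shift along the tool's x, y, z normalised to -1 to 1, where 1 is 0.3 m, then the turn, a rotation vector about the tool's x, y, z normalised to -1 to 1, where 1 is 45 degrees, then the gripper's target within -1 to 1 (shut at 1, half-way at 0, fully open at -1). A call has 1 to 8 rows; each row is the pose to reach, as a shift and turn from the pose commanded when the call began, along the tool's axes at that moment; what a row does not reach only later rows make up. A row lasts 1/12 s, in which the tool goes at most 41.7 mm and 7.16 degrees, less where a joint would pass 70% of its speed; a pose out of reach is approached as far as the arm can. A call with a number of a shift or a turn outside -1 to 1 is refused whole. A call with a gripper value outside its range is refused whole. The fingers move at their own pace and stop on an object; the grip force is fixed at half the most. Time passes only in rows, so rows that repeat a pose let the fingers close. It gives the time, the measured TCP pose, the force, the opening and the grip force at its end, in the units of the state.
- read_state(): the state, without advancing time (a new reading comes with each control period).
- capture(name): name is "scene" or "top" or "wrist"; returns a dict with "image" (384x512x3 uint8, red, green, blue), "vertical_fov" (degrees; the focal length in pixels is half the picture's height over the tangent of half this angle, whatever the lens; pixels are square), "cx", "cy" (the principal point, pixels), "world_from_camera" (4x4, takes a point from camera to world coordinates); the wrist camera has in their place "T_tool_cam" (4x4, takes a point from camera to tool coordinates, whose origin is the TCP and whose axes are the flange's). Camera axes: x right, y down, z forward; pixel columns grow to the right and rows downward; lengths in m; the calibration is good to about 2 mm. A picture is of the moment at which its call begins: read the wrist's pose just before it. There is no depth.
- hand_in(): hands the job in; it is judged then, once.
The state is a dict: "time_s": time; "joint_positions": joint angles; "qvel": joint speeds; "tau": joint torques, N m; "position": TCP position; "tcp_rot": TCP orientation; "force": force on the tool from outside, world axes, zero at the start; "moment": the same for the moment, N m; "opening": opening from 0.0 (shut) to 1.0 (fully open); "grasp_force": force on a finger pad.
Only numpy, scipy, OpenCV 4.12 (cv2) and the standard library are available. Lean on these libraries where they do the work, as an engineer would, in place of code of your own. Each camera call takes 0.05 s, during which the arm holds its last target. There are 200 camera calls.

## Working session

There is one attempt and no reset: what is moved stays moved. The work goes in short steps, Python scripts to look and compute and a tool call to move; the robot and the scene stay as the last step left them, time stands still between calls to the robot, and variables do not carry over. Pictures are saved under pics/ and viewed, at most 14 in all, crops included, and the job is handed in when it is done.

Besides the shell and the picture viewer there is one more tool, called after "Call:" as name(argument=value, ...), one argument or row to a line, values as JSON. step_arm: Moves the arm, as the interface text tells. Scaled input: -1 to 1 covers 0.3 m each way for a shift and 45 degrees each way for a turn. Its arguments: {"type":"object","properties":{"steps":{"type":"array"}},"required":["steps"]}

```bash
ls; mkdir -p pics
python3 - <<'E'
from rig import *
import cv2,numpy as np
for n in("scene","top"):
    c=capture(n); cv2.imwrite(f"pics/{n}0.png",cv2.resize(c["image"][:,:,::-1],(800,600),interpolation=cv2.INTER_CUBIC))
    np.savez(f"{n}0.npz",**{k:v for k,v in c.items()})
    print(n,c["vertical_fov"],c["cx"],c["cy"],np.round(c["world_from_camera"],3).tolist())
s=read_state();print(s)
E
```

```text
pics
scene 46.94659886167385 254.7682282408123 191.7581247811163 [[0.746, 0.487, -0.454, 1.065], [0.665, -0.563, 0.491, -0.571], [-0.017, -0.668, -0.744, 0.968], [0.0, 0.0, 0.0, 1.0]]
top 48.00716794089738 257.7895512233852 195.9084833652232 [[-0.003, -0.991, 0.132, 0.321], [-1.0, 0.005, 0.016, 0.056], [-0.017, -0.132, -0.991, 1.391], [0.0, 0.0, 0.0, 1.0]]
{'time_s': 0.1, 'joint_positions': array([-8.03556286e+01,  3.02725988e+01,  8.21474278e+01, -9.95870618e-05,
        6.76906214e+01, -1.02279235e+01]), 'qvel': array([-1.19271345e-04, -6.42267813e-02, -3.23934763e-01, -6.25782780e-02,
       -1.70584785e-02, -3.06518710e-02]), 'tau': array([-7.50675281e-04, -4.40984559e+01, -1.77150965e+01,  6.34814962e-02,
        5.33353805e-02, -3.64891775e-05]), 'position': array([ 0.21237151, -0.58717296,  0.24668959]), 'tcp_rot': array([[ 9.40452436e-01,  3.39925153e-01, -3.25118621e-04],
       [ 3.39925137e-01, -9.40450572e-01,  1.90360669e-03],
       [ 3.41325802e-04, -1.90076754e-03, -9.99998135e-01]]), 'force': array([1.01503911, 1.02693022, 0.09672123]), 'moment': array([-0.03416584,  0.00110472,  0.0286998 ]), 'grasp_force': 0.0, 'opening': 1.0015660998042455}
```

View pics/scene0.png

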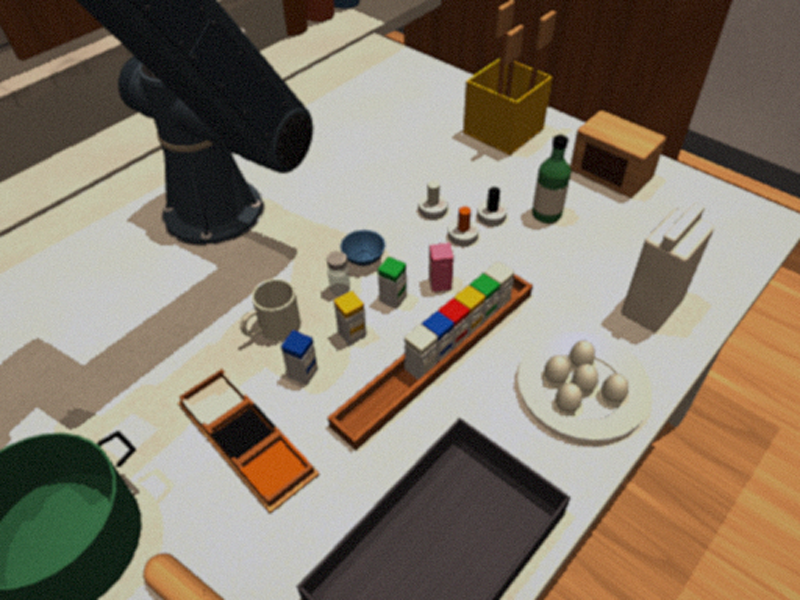

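View pics/top0.png

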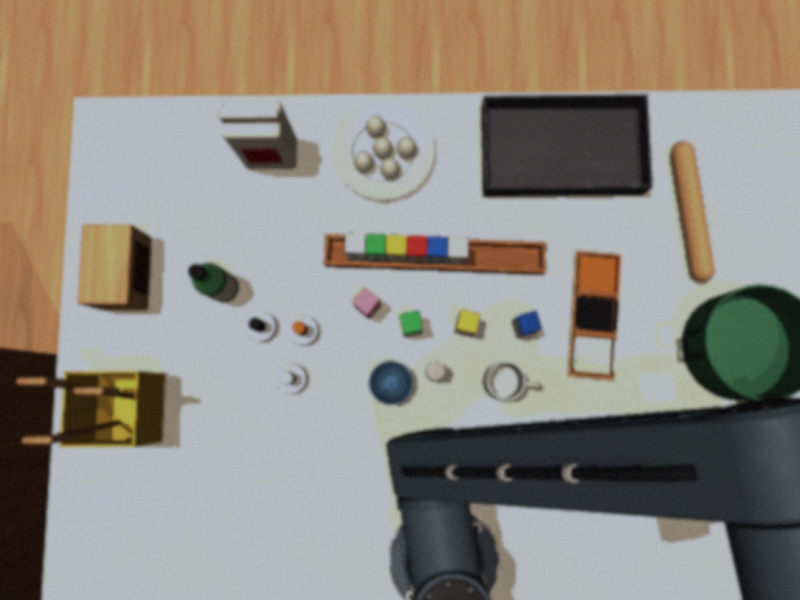

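Top view (800x600 px): the rack row from +y to -y is white (356,243), green (376,243), yellow (397,244), red (417,245), blue (438,246), white (459,247). More free floor lies at -y.

Candidates by top pixel:
- **Green:** loose tin (411,322). The oil bottle (208,277) and pot (740,340) are not meant.
- **Yellow:** loose tin (467,320). The utensil box (120,408) is not meant.
- **Blue:** loose tin (528,322). The bowl (391,381) is not meant.
- **Pink:** tin (366,302), a decoy.
- **Red:** no loose tin in view.
- **Stamps:** black (259,325), orange (301,329), white (291,378). The salt (436,370) is not a stamp.
- **Pockets:** orange (597,270), black (596,313), white (593,355).

Next I measure coarsely from both views.

```bash
cat > h.py <<'E'
from rig import *
import cv2,numpy as np
def K(c): 
    f=c["image"].shape[0]/2/np.tan(np.radians(float(c["vertical_fov"]))/2); return f,float(c["cx"]),float(c["cy"])
def rays(c,px,T):
    f,cx,cy=K(c); px=np.atleast_2d(px).astype(float)
    d=np.c_[(px[:,0]-cx)/f,(px[:,1]-cy)/f,np.ones(len(px))]@T[:3,:3].T
    return T[:3,3],d
def plane(c,px,T,z):
    o,d=rays(c,px,T); return o+d*((z-o[2])/d[:,2])[:,None]
def tri(o1,d1,o2,d2):
    A=np.array([d1,-d2]).T; s=np.linalg.lstsq(A,o2-o1,rcond=None)[0]
    p,q=o1+s[0]*d1,o2+s[1]*d2; return (p+q)/2,np.linalg.norm(p-q)
HS=dict(red=[(0,8),(172,179)],orange=[(5,15)],yellow=[(20,32)],green=[(50,80)],blue=[(105,125)],pink=[(160,176)])
def mask(im,col,smin=120,vmin=60):
    h=cv2.cvtColor(im,cv2.COLOR_RGB2HSV); m=0
    for a,b in HS[col]: m=m|cv2.inRange(h,(a,smin,vmin),(b,255,255))
    return cv2.morphologyEx(m,cv2.MORPH_OPEN,np.ones((2,2)))
def blobs(m,amin=15):
    n,l,st,ce=cv2.connectedComponentsWithStats(m)
    return [(int(st[i,4]),ce[i].round(1).tolist()) for i in range(1,n) if st[i,4]>=amin]
def wrist(name=None):
    s=read_state(); c=capture("wrist"); T=np.eye(4);T[:3,:3]=s["tcp_rot"];T[:3,3]=s["position"]
    if name: cv2.imwrite(f"pics/{name}.png",cv2.resize(c["image"][:,:,::-1],(800,600)))
    return c,T@c["T_tool_cam"],s
def go(target,yaw=None,s=None):
    """numbers (normalised) for a straight tool-down move to target; yaw = world direction (deg) of tool y, mod 180"""
    s=s or read_state();R=s["tcp_rot"];sh=R.T@(np.array(target)-s["position"])/0.3
    from scipy.spatial.transform import Rotation as Q
    rv=np.zeros(3)
    if yaw is not None:
        best=None
        for y in(yaw,yaw+180):
            a=np.radians(y);Y=np.array([np.cos(a),np.sin(a),0]);Z=np.array([0,0,-1.]);G=np.c_[np.cross(Y,Z),Y,Z]
            r=Q.from_matrix(R.T@G).as_rotvec(degrees=True)/45
            if best is None or np.linalg.norm(r)<np.linalg.norm(best): best=r
        rv=best
    return sh.round(4),rv.round(3)
E
python3 - <<'E'
from h import *
for n in("scene","top"):
    c=dict(np.load(f"{n}0.npz"));T=c["world_from_camera"]
    for col in HS:
        for a,p in blobs(mask(c["image"],col)):
            if a<900: print(n,col,a,p,plane(c,p,T,.09)[0].round(3)[:2])
c,T,s=wrist("w0");print(c["T_tool_cam"].round(3),c["vertical_fov"])
E
```

```text
scene red 259 [283.0, 175.4] [0.548 0.104]
scene red 182 [291.7, 199.7] [0.621 0.051]
scene red 23 [296.3, 215.1] [0.662 0.018]
scene orange 405 [326.8, 20.4] [0.127 0.901]
scene orange 180 [350.5, 18.6] [0.192 0.975]
scene orange 70 [254.8, 24.1] [-0.078  0.69 ]
scene orange 815 [398.2, 104.5] [0.628 0.592]
scene orange 624 [475.2, 116.7] [0.839 0.691]
scene orange 99 [297.6, 140.5] [0.49  0.244]
scene orange 270 [505.8, 174.3] [1.006 0.505]
scene orange 15 [135.0, 243.0] [ 0.42  -0.307]
scene orange 35 [123.0, 250.9] [ 0.417 -0.341]
scene orange 532 [113.2, 371.1] [ 0.634 -0.528]
scene yellow 150 [311.1, 50.5] [0.217 0.674]
scene yellow 153 [339.5, 58.1] [0.328 0.699]
scene yellow 17 [414.8, 93.8] [0.64  0.678]
scene yellow 171 [301.6, 190.6] [0.621 0.093]
scene yellow 176 [223.5, 194.2] [ 0.472 -0.053]
scene green 91 [358.4, 110.6] [0.548 0.482]
scene green 144 [251.4, 172.0] [0.473 0.057]
scene green 142 [311.6, 182.9] [0.625 0.133]
scene green 19 [72.6, 302.5] [ 0.444 -0.498]
scene green 36 [72.9, 316.8] [ 0.474 -0.516]
scene blue 170 [281.2, 207.8] [0.618 0.011]
scene blue 188 
[... 1879 characters left out ...]
top orange 59 [53.8, 249.8] [0.334 0.693]
top orange 95 [22.8, 282.0] [0.238 0.781]
top yellow 162 [254.1, 158.1] [0.612 0.088]
top yellow 164 [300.4, 206.9] [ 0.46  -0.052]
top yellow 280 [77.5, 244.2] [0.35  0.622]
top yellow 28 [42.3, 258.1] [0.309 0.726]
top yellow 619 [77.8, 271.3] [0.27  0.617]
top yellow 27 [41.4, 271.2] [0.27  0.727]
top yellow 17 [63.1, 268.6] [0.278 0.661]
top green 132 [241.0, 157.5] [0.614 0.128]
top green 132 [263.9, 207.2] [0.46  0.058]
top blue 143 [280.6, 158.7] [0.61  0.006]
top blue 147 [339.1, 207.6] [ 0.458 -0.169]
[[-0.    -0.953 -0.303  0.083]
 [ 1.    -0.001  0.    -0.001]
 [-0.    -0.303  0.953 -0.137]
 [ 0.     0.     0.     1.   ]] 71.20427366878667
```

Run:
```python
from h import *
print(go([.36,-.29,.33]),go([.47,-.06,.33],0))
```

```text
(array([ 0.7997, -0.7651, -0.2759]), array([0., 0., 0.])) (array([ 1.4051, -1.3615, -0.2747]), array([-0.002, -0.002, -1.558]))
```

Call:
step_arm(
  steps=[
    [0.8,-0.765,-0.276,0,0,-0.8,-1],
    [0.8,-0.765,-0.276,0,0,-0.8,-1],
    [0.8,-0.765,-0.276,0,0,-0.8,-1],
    [0.8,-0.765,-0.276,0,0,-0.8,-1],
    [0.8,-0.765,-0.276,0,0,-0.8,-1],
    [0.8,-0.765,-0.276,0,0,-0.8,-1],
    [0.8,-0.765,-0.276,0,0,-0.8,-1],
    [0.8,-0.765,-0.276,0,0,-0.8,-1],
  ],
)

```text
time_s: 0.82
position: [0.3566, -0.296, 0.3285]
tcp_rot: [[0.562, 0.827, -0.0], [0.827, -0.562, 0.0], [0.0, -0.0, -1.0]]
force: [0.1, -0.5, -0.1]
opening: 1.0
grasp_force: 0.0
```

Run:
```python
from h import *
print(read_state()['position'],go([.5,0,.33],0))
```

```text
[ 0.35659531 -0.29602719  0.32849294] (array([ 1.0849, -0.1585, -0.0046]), array([-0.   , -0.001, -0.759]))
```

Call:
step_arm(
  steps=[
    [1,-0.16,0,0,0,-0.76,-1],
    [1,-0.16,0,0,0,-0.76,-1],
    [1,-0.16,0,0,0,-0.76,-1],
    [1,-0.16,0,0,0,-0.76,-1],
    [1,-0.16,0,0,0,-0.76,-1],
    [1,-0.16,0,0,0,-0.76,-1],
    [1,-0.16,0,0,0,-0.76,-1],
    [1,-0.16,0,0,0,-0.76,-1],
  ],
)

```text
time_s: 1.48
position: [0.4861, -0.018, 0.3282]
tcp_rot: [[-0.006, 1.0, 0.001], [1.0, 0.006, 0.002], [0.002, 0.001, -1.0]]
force: [-0.4, -0.6, -0.3]
opening: 0.999
grasp_force: 0.0
```

Run:
```python
from h import *
c,T,s=wrist("w1")
np.savez("w1.npz",T=T,**c)
print(s['position'],s['qvel'].round(2))
```

```text
[ 0.48612607 -0.01799686  0.3282008 ] [13.94  4.42 -5.76 -4.13  2.21 13.37]
```

View pics/w1.png

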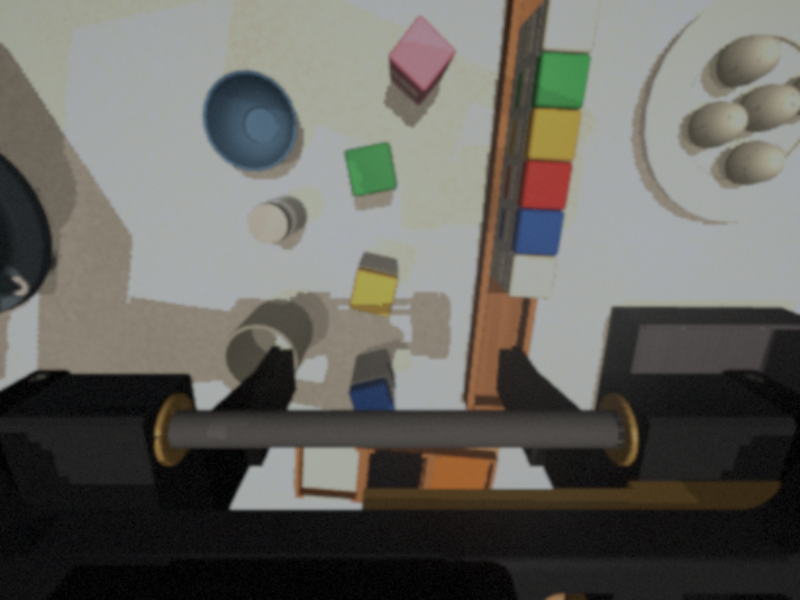

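The close wrist view (800x600) confirms the loose tins: green (371,168), yellow (374,290) and blue (371,396), with pink (421,55) as the decoy. The row lids run from (560,78) to (535,275). I'll take two settled wrist views further -y.

Call:
step_arm(
  steps=[
    [-0.2,0.05,0,0,0,0,-1],
    [-0.4,0.05,0,0,0,0,-1],
    [-0.4,0.05,0,0,0,0,-1],
    [-0.4,0.05,0,0,0,0,-1],
    [-0.4,0.05,0,0,0,0,-1],
    [-0.4,0.05,0,0,0,0,-1],
    [-0.4,0.05,0,0,0,0,-1],
  ],
)

```text
time_s: 2.12
position: [0.4994, -0.1419, 0.328]
tcp_rot: [[-0.002, 1.0, -0.001], [1.0, 0.002, 0.001], [0.001, -0.001, -1.0]]
force: [-0.1, -0.5, -0.5]
opening: 0.999
grasp_force: 0.0
```

Run:
```python
from h import *
c,T,s=wrist("wA");np.savez("wA.npz",T=T,**c);print(s['position'],s['tcp_rot'].round(4).tolist(),abs(s['qvel']).max())
```

```text
[ 0.49937153 -0.14191478  0.32796325] [[-0.0017, 1.0, -0.001], [1.0, 0.0017, 0.0009], [0.0009, -0.001, -1.0]] 0.8628124629659968
```

Call:
step_arm(
  steps=[
    [-0.2,0,0,0,0,0,-1],
    [-0.4,0,0,0,0,0,-1],
    [-0.4,0,0,0,0,0,-1],
    [-0.4,0,0,0,0,0,-1],
    [-0.4,0,0,0,0,0,-1],
    [-0.4,0,0,0,0,0,-1],
    [-0.4,0,0,0,0,0,-1],
  ],
)

```text
time_s: 2.75
position: [0.5001, -0.2608, 0.3281]
tcp_rot: [[-0.003, 1.0, -0.001], [1.0, 0.003, 0.001], [0.001, -0.001, -1.0]]
force: [-0.0, 0.6, -0.6]
opening: 0.999
grasp_force: 0.0
```

Run:
```python
from h import *
c,T,s=wrist("wB");np.savez("wB.npz",T=T,**c);print(s['position'],s['tcp_rot'].round(4).tolist(),abs(s['qvel']).max())
V=[dict(np.load(f"w{k}.npz")) for k in"AB"]
for col in("red","yellow","green","blue","orange"):
    for v in V:
        m=mask(v["image"],col,110,50)
        for cn in cv2.findContours(m,cv2.RETR_EXTERNAL,cv2.CHAIN_APPROX_NONE)[0]:
            a=cv2.contourArea(cn)
            if a<300:continue
            (x,y),(w,h),an=cv2.minAreaRect(cn)
            P=plane(v,(x,y),v["T"],.09)[0]
            print(col,int(a),round(x,1),round(y,1),round(w),round(h),round(an,1),P.round(3)[:2])
```

```text
[ 0.50005166 -0.26081115  0.32813962] [[-0.0032, 1.0, -0.0006], [1.0, 0.0032, 0.0011], [0.0011, -0.0006, -1.0]] 0.29526219090773576
red 1000 349.5 15.0 36 31 2.0 [0.615 0.047]
yellow 822 229.2 99.2 29 31 11.3 [ 0.466 -0.05 ]
yellow 481 225.5 9.5 19 33 90.0 [ 0.465 -0.066]
green 606 226.7 9.5 24 31 80.5 [0.466 0.052]
blue 604 229.3 183.6 26 26 74.1 [ 0.464 -0.167]
blue 1028 345.4 48.7 32 36 6.0 [0.614 0.01 ]
blue 785 226.4 98.4 30 28 73.3 [ 0.463 -0.168]
orange 1631 285.5 244.5 63 37 -0.0 [ 0.549 -0.266]
orange 3748 325.1 100.9 41 200 5.2 [ 0.594 -0.052]
orange 2413 287.1 192.6 62 49 8.7 [ 0.549 -0.299]
orange 4834 326.4 66.2 46 130 5.7 [ 0.593 -0.129]
```

View pics/wB.png

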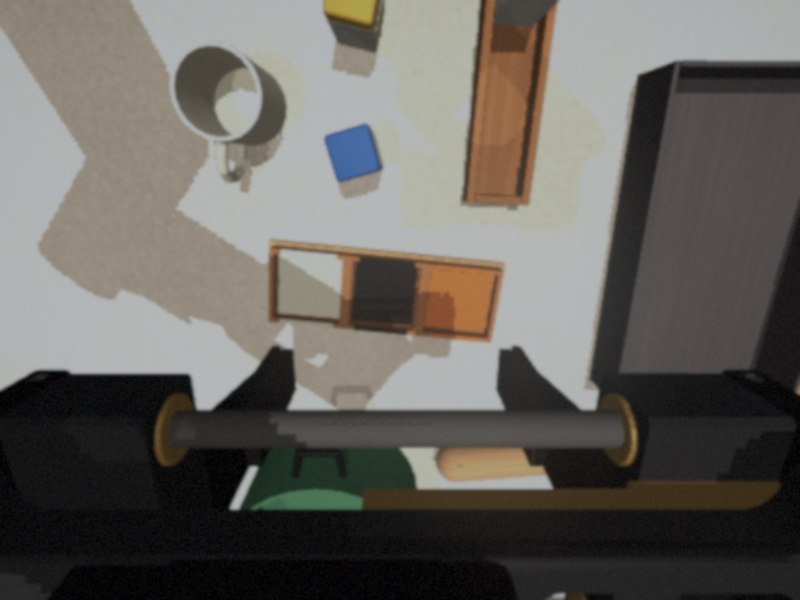

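wB shows the rack's -y end with rim corners at (464,204) and (529,207) and rim edges running up to (485,0) and (553,0). It also shows blue (352,152), pockets white (310,283), black (384,292) and orange (458,300), and the mug (218,92).

Run:
```python
from h import *
V={k:dict(np.load(f"w{k}.npz")) for k in"1AB"}
B=V["B"];A=V["A"]
f=lambda v,pts,z:plane(v,np.array(pts)*.64,v["T"],z).round(4)[:,:2]
P=f(B,[(464,204),(485,0),(529,207),(555,0)],.03);print("rack rim",P.tolist())
for a,b in((0,1),(2,3)):
    d=P[b]-P[a];print("dir deg",np.degrees(np.arctan2(d[1],d[0])))
# triangulate centroids of lid blue/yellow
def cen(v,col,lo,hi):
    m=mask(v["image"],col,110,50)
    for cn in cv2.findContours(m,cv2.RETR_EXTERNAL,cv2.CHAIN_APPROX_NONE)[0]:
        if cv2.contourArea(cn)>300:
            r=cv2.minAreaRect(cn)
            if lo<r[0][0]<hi:return np.array(r[0]),cv2.boxPoints(r)
def T3(va,pa,vb,pb):
    o1,d1=rays(va,pa,va["T"]);o2,d2=rays(vb,pb,vb["T"]);return tri(o1,d1[0],o2,d2[0])
print("blue",T3(A,cen(A,"blue",200,260)[0],B,cen(B,"blue",200,260)[0]))
print("orange floor",T3(A,cen(A,"orange",270,300)[0],B,cen(B,"orange",270,300)[0]))
for k,col in(("A","yellow"),("B","blue"),("A","blue")):
    v=V[k];r=cen(v,col,200,260);q=plane(v,r[1],v["T"],.09)[:,:2]
    e=q[1]-q[0];e2=q[2]-q[1];print(k,col,q.mean(0).round(4),np.linalg.norm(e).round(4),np.linalg.norm(e2).round(4),[np.degrees(np.arctan2(x[1],x[0]))%90 for x in(e,e2)])
v=V["1"]
for col in("green","red","yellow","blue"):
    r=cen(v,col,300,400);print("row",col,plane(v,r[0],v["T"],.096)[0].round(4)[:2])
r=cen(v,"green",200,260);q=plane(v,r[1],v["T"],.09)[:,:2];e=q[1]-q[0];print("lgreen",q.mean(0),np.degrees(np.arctan2(e[1],e[0]))%90)
# pockets (floor pts at .013; outer corners rim at .026)
print("pock",f(B,[(272,240),(503,265),(491,340),(270,320)],.026).tolist())
```

```text
rack rim [[0.5687, -0.215], [0.5781, -0.0371], [0.6352, -0.2179], [0.6404, -0.037]]
dir deg 86.97537976382405
dir deg 88.35347687338142
blue (array([ 0.46311965, -0.16819072,  0.0854592 ]), np.float64(0.0001156111383014664))
orange floor (array([ 0.56896757, -0.34693642, -0.05536895]), np.float64(0.00017066276734614902))
A yellow [ 0.4664 -0.0507] 0.0386 0.0381 [np.float64(75.75835488534747), np.float64(79.46437421839464)]
B blue [ 0.4635 -0.1686] 0.0371 0.0371 [np.float64(15.636488494047148), np.float64(17.04924453837073)]
A blue [ 0.4636 -0.1672] 0.0381 0.0386 [np.float64(16.277986545430938), np.float64(14.804084624700735)]
row green [0.6176 0.1301]
row red [0.6138 0.0494]
row yellow [0.6156 0.0904]
row blue [0.6127 0.0095]
lgreen [0.46490131 0.06128204] 10.95118360198078
pock [[0.3689, -0.2532], [0.6146, -0.2795], [0.608, -0.3669], [0.3588, -0.3433]]
```

Run:
```python
from h import *
print(go([.6,-.02,.26],-2.3))
```

```text
(array([0.8015, 0.3356, 0.228 ]), array([-0.   , -0.001,  0.055]))
```

Call:
step_arm(
  steps=[
    [0.8,0.335,0.23,0,0,0.055,-1],
    [0.8,0.335,0.23,0,0,0.055,-1],
    [0.8,0.335,0.23,0,0,0.055,-1],
    [0.8,0.335,0.23,0,0,0.055,-1],
    [0.8,0.335,0.23,0,0,0.055,-1],
    [0.8,0.335,0.23,0,0,0.055,-1],
    [0.8,0.335,0.23,0,0,0.055,-1],
    [0.8,0.335,0.23,0,0,0.055,-1],
  ],
)

```text
time_s: 3.47
position: [0.6002, -0.0167, 0.2579]
tcp_rot: [[0.035, 0.999, -0.002], [0.999, -0.035, 0.002], [0.002, -0.002, -1.0]]
force: [-0.3, 0.6, 0.6]
opening: 1.001
grasp_force: 0.0
```

Call:
step_arm(
  steps=[
    [0,0,0,0,0,0,-1],
    [0,0,0,0,0,0,-1],
    [0,0,0,0,0,0,-1],
  ],
)

```text
time_s: 3.72
position: [0.6002, -0.0235, 0.2599]
tcp_rot: [[0.043, 0.999, 0.001], [0.999, -0.043, -0.001], [-0.001, 0.001, -1.0]]
force: [0.3, 0.5, -0.8]
opening: 0.999
grasp_force: 0.0
```

```bash
cat >> h.py <<'E'
def lids(c,T,z,amin=250):
    "lid tops seen by colour: centre on plane z, edge angle mod 90, side lengths"
    for col in("red","yellow","green","blue"):
        for cn in cv2.findContours(mask(c["image"],col,110,50),cv2.RETR_EXTERNAL,cv2.CHAIN_APPROX_NONE)[0]:
            if cv2.contourArea(cn)<amin: continue
            q=plane(c,cv2.boxPoints(cv2.minAreaRect(cn)),T,z)[:,:2];e=q[1]-q[0];g=q[2]-q[1]
            if max(np.hypot(*e),np.hypot(*g))<.06:
                print(col,q.mean(0).round(4),"ang",(np.degrees(np.arctan2(e[1],e[0]))%90).round(1),"sides",np.hypot(*e).round(3),np.hypot(*g).round(3))
E
python3 - <<'E'
from h import *
c,T,s=wrist("wC");np.savez("wC.npz",T=T,**c);print(s['position'],abs(s['qvel']).max());lids(c,T,.096)
print(go([.614,.0905,.115],-2.3),go([.614,.0905,.071],-2.3))
E
```

```text
[ 0.60019386 -0.02351345  0.25985625] 0.8861180219325244
red [0.6149 0.0497] ang 87.5 sides 0.039 0.039
red [0.5321 0.1295] ang 49.0 sides 0.034 0.024
yellow [ 0.4711 -0.0459] ang 75.2 sides 0.043 0.039
yellow [0.6172 0.09  ] ang 87.5 sides 0.038 0.038
green [0.4695 0.0613] ang 13.0 sides 0.04 0.038
green [0.6183 0.1297] ang 87.6 sides 0.038 0.038
blue [0.6137 0.0097] ang 87.5 sides 0.036 0.037
(array([0.3829, 0.0289, 0.4827]), array([ 0.001,  0.001, -0.004])) (array([0.383 , 0.0288, 0.6294]), array([ 0.001,  0.001, -0.004]))
```

View pics/wC.png

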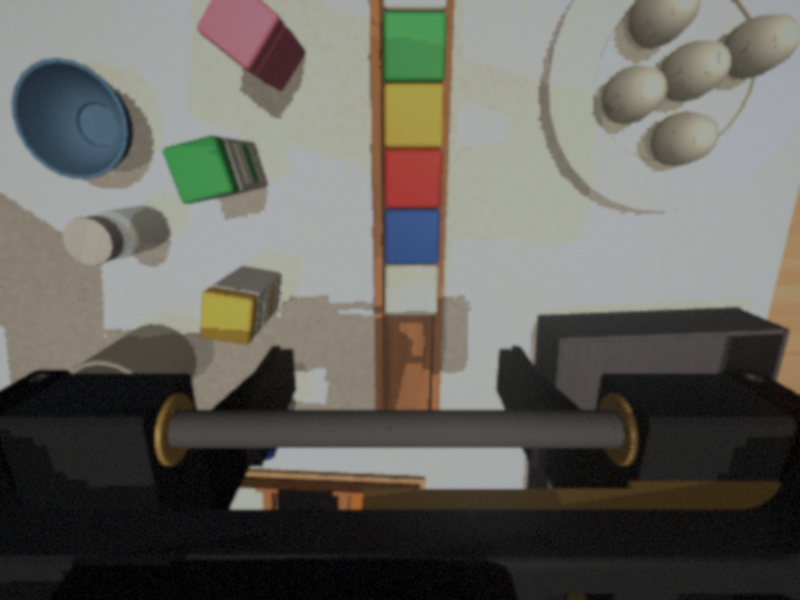

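wC: the row is parallel to the tool view, with green (414,47), yellow (412,115), red (412,178), blue (412,236) and white (411,290). Loose green is at (208,168) and loose yellow at (228,316).

Next I grip row_yellow and slide it 50 mm in -y.

Call:
step_arm(
  steps=[
    [0.383,0.036,0.3,0,0,0,-1],
    [0.383,0.036,0.3,0,0,0,-1],
    [0.383,0.036,0.3,0,0,0,-1],
    [0.383,0.036,0.4,0,0,0,-1],
    [0.383,0.036,0.5,0,0,0,-1],
    [0.383,0.036,0.58,0,0,0,-1],
    [0.383,0.036,0.63,0,0,0,-1],
    [0.383,0.036,0.63,0,0,0,-1],
  ],
)

```text
time_s: 4.43
position: [0.6136, 0.0905, 0.0668]
tcp_rot: [[0.044, 0.999, -0.007], [0.999, -0.044, 0.0], [-0.0, -0.007, -1.0]]
force: [-0.4, 0.3, -0.5]
opening: 0.997
grasp_force: 0.0
```

Call:
step_arm(
  steps=[
    [0,0,0,0,0,0,1],
    [0,0,0,0,0,0,1],
    [0,0,0,0,0,0,1],
    [0,0,0,0,0,0,1],
    [0,0,0,0,0,0,1],
    [0,0,0,0,0,0,1],
    [0,0,0,0,0,0,1],
    [0,0,0,0,0,0,1],
  ],
)

```text
time_s: 5.1
position: [0.6161, 0.0917, 0.0705]
tcp_rot: [[0.042, 0.999, 0.0], [0.999, -0.042, -0.0], [0.0, 0.0, -1.0]]
force: [-0.0, -0.1, 2.0]
opening: 0.477
grasp_force: 1.4
```

Call:
step_arm(
  steps=[
    [0,0,0,0,0,0,1],
    [0,0,0,0,0,0,1],
    [-0.03,0,0,0,0,0,1],
    [-0.06,0,0,0,0,0,1],
    [-0.09,0,0,0,0,0,1],
    [-0.12,0,0,0,0,0,1],
    [-0.15,0,0,0,0,0,1],
    [-0.173,0,0,0,0,0,1],
  ],
)

```text
time_s: 5.77
position: [0.6138, 0.0404, 0.0704]
tcp_rot: [[0.043, 0.999, 0.0], [0.999, -0.043, 0.002], [0.002, 0.0, -1.0]]
force: [0.9, 5.6, 2.4]
opening: 0.464
grasp_force: 30.0
```

Call:
step_arm(
  steps=[
    [0,0,0,0,0,0,1],
    [0,0,0,0,0,0,1],
    [0,0,0,0,0,0,-1],
    [0,0,0,0,0,0,-1],
    [0,0,0,0,0,0,-1],
    [0,0,0,0,0,0,-1],
    [0,0,0,0,0,0,-1],
    [0,0,0,0,0,0,-1],
  ],
)

```text
time_s: 6.43
position: [0.6138, 0.0399, 0.0701]
tcp_rot: [[0.042, 0.999, -0.0], [0.999, -0.042, -0.0], [-0.0, -0.0, -1.0]]
force: [-0.1, -0.2, -0.5]
opening: 0.83
grasp_force: 0.0
```

Run:
```python
from h import *
c,T,s=wrist();print(s['position'],s['opening'],s['force']);lids(c,T,.096)
```

```text
[0.61379061 0.03987295 0.07005528] 0.8297796229834887 [-0.14034489 -0.19368487 -0.52259082]
red [0.546  0.1431] ang 87.6 sides 0.046 0.039
yellow [0.6128 0.0307] ang 87.6 sides 0.037 0.015
yellow [0.614  0.0585] ang 87.6 sides 0.037 0.013
green [0.5304 0.086 ] ang 22.6 sides 0.007 0.019
green [0.6181 0.1308] ang 87.6 sides 0.037 0.039
```

Call:
step_arm(
  steps=[
    [-0.07,0,0,0,0,0,-1],
    [-0.134,0,0,0,0,0,-1],
    [-0.134,0,0,0,0,0,-1],
    [-0.134,0,0,0,0,0,-1],
    [-0.134,0,0,0,0,0,1],
    [-0.134,0,0,0,0,0,1],
    [-0.134,0,0,0,0,0,1],
    [-0.134,0,0,0,0,0,1],
  ],
)

```text
time_s: 7.15
position: [0.6121, 0.0004, 0.0702]
tcp_rot: [[0.041, 0.999, -0.0], [0.999, -0.041, 0.0], [0.0, -0.0, -1.0]]
force: [-0.7, -0.1, 1.4]
opening: 0.781
grasp_force: 0.0
```

Call:
step_arm(
  steps=[
    [0,0,0,0,0,0,1],
    [0,0,0,0,0,0,1],
    [0,0,0,0,0,0,1],
    [0,0,0,0,0,0,1],
    [0,0,0,0,0,0,1],
    [0,0,0,0,0,0,1],
  ],
)

```text
time_s: 7.65
position: [0.6123, -0.0003, 0.0702]
tcp_rot: [[0.042, 0.999, 0.0], [0.999, -0.042, 0.0], [0.0, 0.0, -1.0]]
force: [0.1, 1.1, -0.5]
opening: 0.456
grasp_force: 30.0
```

Call:
step_arm(
  steps=[
    [-0.03,0,0,0,0,0,1],
    [-0.06,0,0,0,0,0,1],
    [-0.09,0,0,0,0,0,1],
    [-0.12,0,0,0,0,0,1],
    [-0.15,0,0,0,0,0,1],
    [-0.17,0,0,0,0,0,1],
    [-0.17,0,0,0,0,0,1],
    [-0.17,0,0,0,0,0,1],
  ],
)

```text
time_s: 8.32
position: [0.6101, -0.0529, 0.0702]
tcp_rot: [[0.042, 0.999, 0.0], [0.999, -0.042, -0.002], [-0.002, 0.0, -1.0]]
force: [-0.2, -1.0, 0.7]
opening: 0.461
grasp_force: 30.0
```

Call:
step_arm(
  steps=[
    [0,0,0,0,0,0,-1],
    [0,0,0,0,0,0,-1],
    [0,0,0,0,0,0,-1],
    [0,0,0,0,0,0,-1],
    [0,0,0,0,0,0,-1],
    [0,0,0,0,0,0,-1],
    [0,0,0,0,0,0,-1],
  ],
)

```text
time_s: 8.9
position: [0.6101, -0.0512, 0.0702]
tcp_rot: [[0.042, 0.999, 0.0], [0.999, -0.042, -0.0], [-0.0, 0.0, -1.0]]
force: [0.2, -0.0, -0.4]
opening: 0.902
grasp_force: 0.0
```

Call:
step_arm(
  steps=[
    [-0.1,0,0,0,0,0,-1],
    [-0.2,0,0,0,0,0,-1],
    [-0.267,0,0,0,0,0,-1],
    [-0.267,0,0,0,0,0,-1],
    [-0.267,0,0,0,0,0,1],
    [-0.267,0,0,0,0,0,1],
    [-0.267,0,0,0,0,0,1],
    [-0.267,0,0,0,0,0,1],
  ],
)

```text
time_s: 9.57
position: [0.6065, -0.13, 0.0701]
tcp_rot: [[0.04, 0.999, -0.001], [0.999, -0.04, 0.0], [0.0, -0.001, -1.0]]
force: [-0.8, -0.5, -0.6]
opening: 0.784
grasp_force: 0.0
```

Call:
step_arm(
  steps=[
    [0,0,0,0,0,0,1],
    [0,0,0,0,0,0,1],
    [0,0,0,0,0,0,1],
    [0,0,0,0,0,0,1],
    [0,0,0,0,0,0,1],
    [0,0,0,0,0,0,1],
  ],
)

```text
time_s: 10.07
position: [0.6067, -0.1311, 0.0702]
tcp_rot: [[0.042, 0.999, 0.0], [0.999, -0.042, 0.0], [0.0, 0.0, -1.0]]
force: [0.9, 0.4, -0.5]
opening: 0.459
grasp_force: 30.0
```

Call:
step_arm(
  steps=[
    [-0.03,0,0,0,0,0,1],
    [-0.06,0,0,0,0,0,1],
    [-0.09,0,0,0,0,0,1],
    [-0.12,0,0,0,0,0,1],
    [-0.15,0,0,0,0,0,1],
    [-0.16,0,0,0,0,0,1],
    [-0.16,0,0,0,0,0,1],
    [-0.16,0,0,0,0,0,1],
  ],
)

```text
time_s: 10.73
position: [0.6048, -0.1805, 0.0702]
tcp_rot: [[0.042, 0.999, 0.001], [0.999, -0.042, -0.001], [-0.001, 0.001, -1.0]]
force: [-0.1, -1.7, -0.7]
opening: 0.463
grasp_force: 30.0
```

Call:
step_arm(
  steps=[
    [0,0,0,0,0,0,-1],
    [0,0,0,0,0,0,-1],
    [0,0,0,0,0,0,-1],
    [0,0,0,0,0,0,-1],
    [0,0,0,0,0,0,-1],
    [0,0,0,0,0,0,-1],
    [0,0,0,0,0,0,-1],
  ],
)

```text
time_s: 11.32
position: [0.6047, -0.1791, 0.0702]
tcp_rot: [[0.042, 0.999, -0.0], [0.999, -0.042, 0.0], [0.0, -0.0, -1.0]]
force: [0.4, -0.1, -0.1]
opening: 0.905
grasp_force: 0.0
```

Run:
```python
from h import *
s=read_state();print(s['position'],s['opening'])
# blue: rise first; loose blue at (.4633,-.168), side angle 15.8
print(go([.53,-.2,.24]),go([.50,-.24,.26],15.8))
```

```text
[ 0.6046521  -0.17912899  0.07018317] 0.9048683371198739
(array([-0.0799, -0.2457, -0.5661]), array([0., 0., 0.])) (array([-0.2173, -0.3401, -0.6327]), array([-0.   , -0.   , -0.404]))
```

Call:
step_arm(
  steps=[
    [0,0,-0.13,0,0,0,-1],
    [0,0,-0.26,0,0,0,-1],
    [-0.05,-0.1,-0.4,0,0,-0.15,-1],
    [-0.12,-0.2,-0.53,0,0,-0.3,-1],
    [-0.215,-0.34,-0.6,0,0,-0.404,-1],
    [-0.215,-0.34,-0.6,0,0,-0.404,-1],
    [-0.215,-0.34,-0.6,0,0,-0.404,-1],
    [-0.215,-0.34,-0.6,0,0,-0.404,-1],
  ],
)

```text
time_s: 11.98
position: [0.4995, -0.2405, 0.2517]
tcp_rot: [[-0.269, 0.963, 0.003], [0.963, 0.269, -0.002], [-0.002, 0.002, -1.0]]
force: [-0.2, -0.0, 0.4]
opening: 0.997
grasp_force: 0.0
```

Call:
step_arm(
  steps=[
    [0,0,0,0,0,0,-1],
    [0,0,0,0,0,0,-1],
    [0,0,0,0,0,0,-1],
  ],
)

```text
time_s: 12.23
position: [0.5004, -0.2386, 0.2491]
tcp_rot: [[-0.273, 0.962, -0.001], [0.962, 0.273, 0.001], [0.002, -0.001, -1.0]]
force: [-0.4, 0.3, 0.2]
opening: 1.001
grasp_force: 0.0
```

Run:
```python
from h import *
c,T,s=wrist("wD");print(s['position'],s['opening']);lids(c,T,.09)
print(go([.463,-.168,.066],15.8))
```

```text
[ 0.50043652 -0.23856246  0.24905307] 1.0005066540173968
red [ 0.6101 -0.0545] ang 87.6 sides 0.044 0.043
yellow [ 0.4674 -0.0697] ang 15.8 sides 0.04 0.016
blue [ 0.4623 -0.1681] ang 15.8 sides 0.036 0.037
blue [ 0.6087 -0.0954] ang 86.8 sides 0.042 0.042
(array([ 0.2594, -0.0552,  0.6107]), array([-0.001, -0.002,  0.001]))
```

View pics/wD.png

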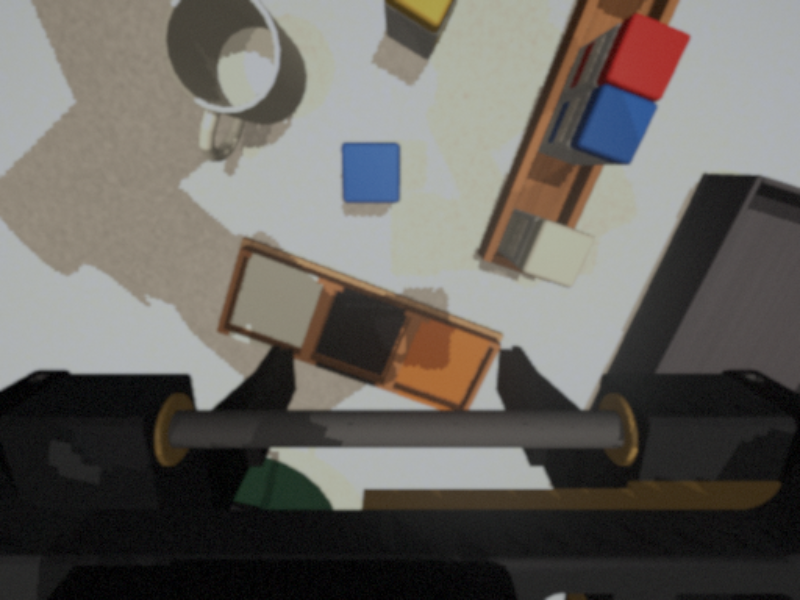

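wD: the blue loose tin at (371,172) is square to the jaws. The row gaps are open, with red (648,58), blue (618,125) and white (560,253). Grasping blue.

Call:
step_arm(
  steps=[
    [0.26,-0.055,0.1,0,0,0,-1],
    [0.26,-0.055,0.25,0,0,0,-1],
    [0.26,-0.055,0.38,0,0,0,-1],
    [0.26,-0.055,0.5,0,0,0,-1],
    [0.26,-0.055,0.58,0,0,0,-1],
    [0.26,-0.055,0.61,0,0,0,-1],
    [0.26,-0.055,0.61,0,0,0,-1],
    [0.26,-0.055,0.61,0,0,0,-1],
  ],
)

```text
time_s: 12.95
position: [0.463, -0.1683, 0.0661]
tcp_rot: [[-0.273, 0.962, -0.002], [0.962, 0.273, 0.001], [0.002, -0.001, -1.0]]
force: [-0.0, 0.1, 0.5]
opening: 1.0
grasp_force: 0.0
```

Call:
step_arm(
  steps=[
    [0,0,0,0,0,0,1],
    [0,0,0,0,0,0,1],
    [0,0,0,0,0,0,1],
    [0,0,0,0,0,0,1],
    [0,0,0,0,0,0,1],
    [0,0,0,0,0,0,1],
    [0,0,0,0,0,0,1],
    [0,0,0,0,0,0,1],
  ],
)

```text
time_s: 13.62
position: [0.4629, -0.1689, 0.0674]
tcp_rot: [[-0.272, 0.962, 0.0], [0.962, 0.272, -0.0], [-0.0, 0.0, -1.0]]
force: [-0.9, 0.1, -0.6]
opening: 0.476
grasp_force: 0.0
```

Call:
step_arm(
  steps=[
    [0,0,0,0,0,0,1],
    [0,0,0,0,0,0,1],
    [0,0,-0.1,0,0,0,1],
    [0,0,-0.2,0,0,0,1],
    [0,0,-0.3,0,0,0,1],
    [0,0,-0.4,0,0,0,1],
    [0,0,-0.4,0,0,0,1],
    [0,0,-0.4,0,0,0,1],
  ],
)

```text
time_s: 14.28
position: [0.4637, -0.1693, 0.1885]
tcp_rot: [[-0.272, 0.962, 0.003], [0.962, 0.272, -0.002], [-0.003, 0.002, -1.0]]
force: [-0.3, -0.2, -1.3]
opening: 0.457
grasp_force: 30.0
```

Run:
```python
from h import *
c,T,s=wrist();print(s['position'],s['opening'],s['grasp_force']);lids(c,T,s['position'][2]+.024)
lids(c,T,.096)
xy=lambda y:(.6163+.0436*(y-.0905),y)
print(go([*xy(-.1385),s['position'][2]],-2.45))
```

```text
[ 0.46366333 -0.1692805   0.18848489] 0.45700931673847045 29.988299006363377
red [ 0.5212 -0.0721] ang 0.5 sides 0.02 0.024
yellow [ 0.4514 -0.0698] ang 74.4 sides 0.019 0.018
yellow [ 0.5168 -0.0352] ang 15.8 sides 0.013 0.013
blue [ 0.4658 -0.1783] ang 15.6 sides 0.038 0.013
blue [ 0.4577 -0.15  ] ang 15.7 sides 0.037 0.017
blue [ 0.5212 -0.0914] ang 5.8 sides 0.019 0.023
red [ 0.6057 -0.056 ] ang 0.5 sides 0.041 0.048
yellow [ 0.4639 -0.0512] ang 74.4 sides 0.039 0.037
yellow [0.5966 0.0191] ang 15.8 sides 0.026 0.026
blue [ 0.6057 -0.0952] ang 5.8 sides 0.038 0.046
(array([-0.0334,  0.4883, -0.0045]), array([0.   , 0.   , 0.405]))
```

Call:
step_arm(
  steps=[
    [-0.033,0.12,-0.02,0,0,0.1,1],
    [-0.033,0.24,-0.02,0,0,0.25,1],
    [-0.033,0.36,-0.02,0,0,0.405,1],
    [-0.033,0.45,-0.02,0,0,0.405,1],
    [-0.033,0.488,-0.02,0,0,0.405,1],
    [-0.033,0.488,-0.02,0,0,0.405,1],
    [-0.033,0.488,-0.02,0,0,0.405,1],
    [-0.033,0.488,-0.02,0,0,0.405,1],
  ],
)

```text
time_s: 15.0
position: [0.6043, -0.1383, 0.1912]
tcp_rot: [[0.043, 0.999, -0.005], [0.999, -0.043, 0.002], [0.001, -0.005, -1.0]]
force: [-0.4, 0.0, -1.4]
opening: 0.457
grasp_force: 30.0
```

Run:
```python
from h import *
c,T,s=wrist("wE");np.savez("wE.npz",T=T,**c);print(s['position'],s['opening'],s['grasp_force']);lids(c,T,.096)
xy=lambda y:(.6163+.0436*(y-.0905),y)
print(go([*xy(-.1385),.0745],-2.45))
```

```text
[ 0.60434629 -0.13825975  0.19123701] 0.4573053515151566 29.988252081675455
red [ 0.6098 -0.055 ] ang 87.5 sides 0.039 0.039
yellow [ 0.4722 -0.0503] ang 66.1 sides 0.038 0.046
yellow [0.6126 0.0169] ang 87.4 sides 0.037 0.006
blue [ 0.6082 -0.0949] ang 87.5 sides 0.036 0.038
(array([-1.000e-04,  7.800e-03,  3.909e-01]), array([-0.005, -0.002, -0.001]))
```

View pics/wE.png

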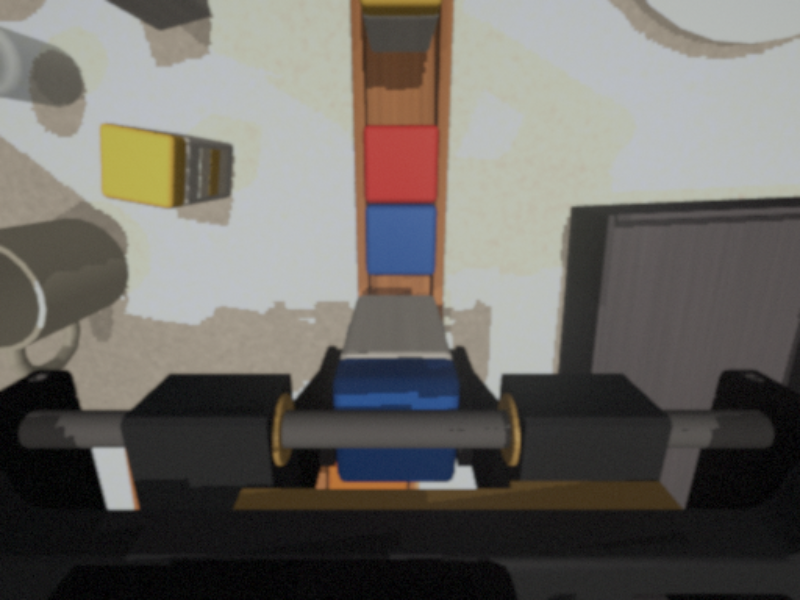

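Run:
```python
from h import *
v=dict(np.load("wE.npz"));z=.1912-.0674
for p,zz in(((398,297),z),((398,480),z+.09),((398,362),z+.072),((398,275),.096)):
    print(p,plane(v,np.array(p)*.64,v["T"],zz)[0].round(4))
```

```text
(398, 297) [ 0.6052 -0.1189  0.1238]
(398, 480) [ 0.6036 -0.1544  0.2138]
(398, 362) [ 0.605  -0.12    0.1958]
(398, 275) [ 0.6054 -0.1145  0.096 ]
```

Call:
step_arm(
  steps=[
    [0.004,0,0,0,0,0,1],
    [0.004,0,0,0,0,0,1],
    [0.004,0,0,0,0,0,1],
  ],
)

```text
time_s: 15.3
position: [0.606, -0.1377, 0.1934]
tcp_rot: [[0.043, 0.999, -0.0], [0.999, -0.043, 0.0], [0.0, -0.0, -1.0]]
force: [-0.0, -0.3, -1.4]
opening: 0.458
grasp_force: 30.0
```

Call:
step_arm(
  steps=[
    [0,0.001,0.1,0,0,0,1],
    [0,0.001,0.19,0,0,0,1],
    [0,0.001,0.25,0,0,0,1],
    [0,0.001,0.3,0,0,0,1],
    [0,0.001,0.34,0,0,0,1],
    [0,0.001,0.37,0,0,0,1],
    [0,0.001,0.39,0,0,0,1],
    [0,0.001,0.397,0,0,0,1],
  ],
)

```text
time_s: 15.97
position: [0.6067, -0.1375, 0.0735]
tcp_rot: [[0.043, 0.999, -0.001], [0.999, -0.043, 0.0], [0.0, -0.001, -1.0]]
force: [-0.9, -0.1, -0.7]
opening: 0.458
grasp_force: 30.0
```

Call:
step_arm(
  steps=[
    [0,0,0,0,0,0,1],
    [0,0,0,0,0,0,1],
    [0.01,0,0,0,0,0,1],
    [0.015,0,0,0,0,0,1],
    [0.018,0,0,0,0,0,1],
  ],
)

```text
time_s: 16.38
position: [0.6079, -0.1326, 0.0751]
tcp_rot: [[0.042, 0.999, 0.002], [0.999, -0.042, -0.002], [-0.002, 0.002, -1.0]]
force: [-0.9, -2.5, -0.5]
opening: 0.457
grasp_force: 30.0
```

Call:
step_arm(
  steps=[
    [0,0,0.005,0,0,0,1],
    [0,0,0.005,0,0,0,-1],
    [0,0,0.005,0,0,0,-1],
    [0,0,0.005,0,0,0,-1],
    [0,0,0.005,0,0,0,-1],
    [0,0,0.005,0,0,0,-1],
    [0,0,-0.1,0,0,0,-1],
    [0,0,-0.2,0,0,0,-1],
  ],
)

```text
time_s: 17.05
position: [0.6055, -0.1313, 0.1326]
tcp_rot: [[0.043, 0.999, -0.005], [0.999, -0.043, 0.002], [0.002, -0.006, -1.0]]
force: [1.0, -1.4, -0.4]
opening: 0.907
grasp_force: 0.0
```

Run:
```python
from h import *
print(go([.455,-.12,.25],-14.3))
```

```text
(array([ 0.017 , -0.5048, -0.3884]), array([-0.007, -0.002,  0.263]))
```

Call:
step_arm(
  steps=[
    [0.017,-0.1,-0.1,0,0,0.1,-1],
    [0.017,-0.2,-0.2,0,0,0.2,-1],
    [0.017,-0.3,-0.3,0,0,0.263,-1],
    [0.017,-0.4,-0.39,0,0,0.263,-1],
    [0.017,-0.505,-0.39,0,0,0.263,-1],
    [0.017,-0.505,-0.39,0,0,0.263,-1],
    [0.017,-0.505,-0.39,0,0,0.263,-1],
    [0.017,-0.505,-0.39,0,0,0.263,-1],
  ],
)

```text
time_s: 17.72
position: [0.4566, -0.1207, 0.2513]
tcp_rot: [[0.247, 0.969, 0.001], [0.969, -0.247, -0.0], [-0.0, 0.002, -1.0]]
force: [0.7, -0.3, 0.1]
opening: 1.006
grasp_force: 0.0
```

Run:
```python
from h import *
c,T,s=wrist("wF");print(s['position'],s['qvel'].round(1));lids(c,T,.09);print("--");lids(c,T,.096)
print(go([.464,-.0505,.067],-14.3))
```

```text
[ 0.45657203 -0.12071932  0.25134541] [ 0.4  1.5 -1.5 -0.   0.   0. ]
red [ 0.6099 -0.0525] ang 82.3 sides 0.044 0.042
yellow [ 0.4654 -0.0505] ang 75.7 sides 0.037 0.037
yellow [0.6113 0.0188] ang 75.7 sides 0.042 0.012
green [0.4653 0.0546] ang 6.6 sides 0.037 0.03
--
red [ 0.6072 -0.0522] ang 82.3 sides 0.043 0.041
yellow [ 0.4656 -0.0503] ang 75.7 sides 0.036 0.037
yellow [0.6086 0.0177] ang 75.7 sides 0.041 0.012
green [0.4655 0.0527] ang 6.6 sides 0.036 0.029
(array([ 0.2329, -0.036 ,  0.6136]), array([0.002, 0.   , 0.   ]))
```

Call:
step_arm(
  steps=[
    [0.234,-0.032,0.1,0,0,0,-1],
    [0.234,-0.032,0.25,0,0,0,-1],
    [0.234,-0.032,0.38,0,0,0,-1],
    [0.234,-0.032,0.5,0,0,0,-1],
    [0.234,-0.032,0.58,0,0,0,-1],
    [0.234,-0.032,0.614,0,0,0,-1],
    [0.234,-0.032,0.614,0,0,0,-1],
    [0.234,-0.032,0.614,0,0,0,1],
  ],
)

```text
time_s: 18.43
position: [0.4646, -0.05, 0.0655]
tcp_rot: [[0.246, 0.969, -0.002], [0.969, -0.246, 0.001], [0.0, -0.002, -1.0]]
force: [-0.1, 0.4, -0.1]
opening: 0.974
grasp_force: 0.0
```

Call:
step_arm(
  steps=[
    [0,0,0,0,0,0,1],
    [0,0,0,0,0,0,1],
    [0,0,0,0,0,0,1],
    [0,0,0,0,0,0,1],
    [0,0,0,0,0,0,1],
    [0,0,0,0,0,0,1],
    [0,0,0,0,0,0,1],
    [0,0,0,0,0,0,1],
  ],
)

```text
time_s: 19.1
position: [0.4643, -0.0502, 0.0673]
tcp_rot: [[0.247, 0.969, 0.001], [0.969, -0.247, -0.0], [-0.0, 0.001, -1.0]]
force: [-0.1, -0.8, 2.7]
opening: 0.457
grasp_force: 29.9
```

Call:
step_arm(
  steps=[
    [0,0,0,0,0,0,1],
    [0,0,-0.1,0,0,0,1],
    [0,0,-0.2,0,0,0,1],
    [0,0,-0.3,0,0,0,1],
    [0,0,-0.42,0,0,0,1],
    [0,0,-0.42,0,0,0,1],
    [0,0,-0.42,0,0,0,1],
    [0,0,-0.42,0,0,0,1],
  ],
)

```text
time_s: 19.77
position: [0.4631, -0.0498, 0.1923]
tcp_rot: [[0.247, 0.969, -0.002], [0.969, -0.247, 0.001], [0.0, -0.002, -1.0]]
force: [0.3, 0.6, -1.1]
opening: 0.452
grasp_force: 29.9
```

Run:
```python
from h import *
s=read_state()
xy=lambda y:(.6163+.0436*(y-.0905),y)
print(s['position'],go([*xy(-.0075),s['position'][2]],-2.45))
```

```text
[ 0.46307355 -0.0497504   0.19230107] (array([ 0.259 ,  0.4464, -0.0007]), array([-0.002, -0.   , -0.263]))
```

Call:
step_arm(
  steps=[
    [0.07,0.12,0,0,0,-0.1,1],
    [0.15,0.24,0,0,0,-0.2,1],
    [0.22,0.36,0,0,0,-0.263,1],
    [0.259,0.446,0,0,0,-0.263,1],
    [0.259,0.446,0,0,0,-0.263,1],
    [0.259,0.446,0,0,0,-0.263,1],
    [0.259,0.446,0,0,0,-0.263,1],
    [0.259,0.446,0,0,0,-0.263,1],
  ],
)

```text
time_s: 20.43
position: [0.6104, -0.0077, 0.1911]
tcp_rot: [[0.043, 0.999, -0.005], [0.999, -0.043, 0.001], [0.001, -0.005, -1.0]]
force: [-1.3, -0.2, -1.2]
opening: 0.466
grasp_force: 29.9
```

Call:
step_arm(
  steps=[
    [0,0,0,0,0,0,1],
    [0,0,0,0,0,0,1],
  ],
)

```text
time_s: 20.6
position: [0.6117, -0.0081, 0.1927]
tcp_rot: [[0.044, 0.999, -0.001], [0.999, -0.044, 0.0], [0.0, -0.001, -1.0]]
force: [-0.3, 0.9, -1.5]
opening: 0.456
grasp_force: 29.9
```

Run:
```python
from h import *
c,T,s=wrist("wG");np.savez("wG.npz",T=T,**c);print(s['position'],s['opening'],s['grasp_force']);lids(c,T,.096)
im=c["image"]
h=cv2.cvtColor(im,cv2.COLOR_RGB2HSV)
# column through held tin and row, print rows
for r in range(60,320,4): print(r,h[r,258].tolist(),end=" ")
xy=lambda y:(.6163+.0436*(y-.0905),y)
print();print(go([*xy(-.0075),.0740],-2.45))
```

```text
[ 0.61169013 -0.00806337  0.19272336] 0.45631392270844545 29.865021114237607
red [0.5356 0.1291] ang 49.2 sides 0.034 0.029
yellow [0.6135 0.0385] ang 87.5 sides 0.037 0.039
green [0.4713 0.0626] ang 10.3 sides 0.047 0.037
green [0.6189 0.1293] ang 87.5 sides 0.037 0.04
60 [59, 100, 51] 64 [19, 30, 68] 68 [23, 31, 66] 72 [12, 123, 81] 76 [13, 132, 85] 80 [12, 136, 86] 84 [13, 144, 83] 88 [13, 143, 84] 92 [12, 136, 90] 96 [13, 142, 140] 100 [13, 145, 139] 104 [13, 142, 140] 108 [13, 140, 140] 112 [13, 140, 140] 116 [13, 139, 139] 120 [12, 134, 133] 124 [16, 39, 97] 128 [21, 157, 159] 132 [25, 145, 171] 136 [24, 146, 171] 140 [24, 149, 169] 144 [24, 149, 170] 148 [24, 148, 171] 152 [24, 152, 170] 156 [24, 150, 170] 160 [23, 151, 171] 164 [23, 155, 170] 168 [23, 151, 171] 172 [17, 142, 124] 176 [13, 136, 142] 180 [13, 141, 150] 184 [12, 131, 105] 188 [14, 97, 89] 192 [22, 30, 93] 196 [19, 30, 94] 200 [16, 30, 93] 204 [18, 32, 96] 208 [19, 29, 96] 212 [16, 29, 96] 216 [22, 29, 97] 220 [18, 34, 97] 224 [19, 29, 98] 228 [19, 26, 154] 232 [20, 159, 88] 236 [20, 161, 79] 240 [19, 170, 81] 244 [21, 173, 100] 248 [20, 168, 109] 252 [21, 169, 116] 256 [23, 161, 168] 260 [23, 163, 152] 264 [13, 37, 48] 268 [17, 28, 64] 272 [13, 25, 72] 276 [15, 26, 79] 280 [17, 22, 80] 284 [19, 28, 74] 288 [21, 168, 111] 292 [20, 173, 109] 296 [21, 172, 108] 300 [21, 168, 109] 304 [21, 172, 108] 308 [20, 145, 93] 312 [116, 76, 77] 316 [18, 150, 61] 
(array([1.800e-03, 1.000e-04, 3.966e-01]), array([-0.001, -0.   , -0.001]))
```

Call:
step_arm(
  steps=[
    [0,0,0.1,0,0,0,1],
    [0,0,0.19,0,0,0,1],
    [0,0,0.25,0,0,0,1],
    [0,0,0.3,0,0,0,1],
    [0,0,0.34,0,0,0,1],
    [0,0,0.37,0,0,0,1],
    [0,0,0.39,0,0,0,1],
    [0,0,0.397,0,0,0,1],
  ],
)

```text
time_s: 21.32
position: [0.6126, -0.0078, 0.0733]
tcp_rot: [[0.043, 0.999, -0.001], [0.999, -0.043, 0.0], [0.0, -0.001, -1.0]]
force: [-1.1, 1.8, 11.3]
opening: 0.456
grasp_force: 29.9
```

Call:
step_arm(
  steps=[
    [0,0,0,0,0,0,1],
    [0.01,0,0,0,0,0,1],
    [0.02,0,0,0,0,0,1],
    [0.026,0,0,0,0,0,1],
    [0.026,0,0,0,0,0,1],
    [0.026,0,0,0,0,0,1],
  ],
)

```text
time_s: 21.82
position: [0.6135, 0.0003, 0.0743]
tcp_rot: [[0.042, 0.999, 0.001], [0.999, -0.042, -0.0], [0.0, 0.001, -1.0]]
force: [0.1, -0.1, -1.7]
opening: 0.46
grasp_force: 29.9
```

Call:
step_arm(
  steps=[
    [0,0,0.001,0,0,0,-1],
    [0,0,0.001,0,0,0,-1],
    [0,0,0.001,0,0,0,-1],
    [0,0,0.001,0,0,0,-1],
    [0,0,0.001,0,0,0,-1],
    [0,0,0.001,0,0,0,-1],
    [0,0,-0.1,0,0,0,-1],
    [0,0,-0.2,0,0,0,-1],
  ],
)

```text
time_s: 22.48
position: [0.6114, 0.0003, 0.1323]
tcp_rot: [[0.043, 0.999, -0.006], [0.999, -0.043, 0.001], [0.001, -0.006, -1.0]]
force: [1.1, -0.2, -0.4]
opening: 0.958
grasp_force: 0.0
```

Run:
```python
from h import *
print(go([.485,-.01,.25],12))
```

```text
(array([-0.0519, -0.4217, -0.3899]), array([-0.007, -0.002, -0.321]))
```

Call:
step_arm(
  steps=[
    [-0.05,-0.1,-0.1,0,0,-0.1,-1],
    [-0.05,-0.2,-0.2,0,0,-0.2,-1],
    [-0.05,-0.3,-0.3,0,0,-0.321,-1],
    [-0.05,-0.42,-0.39,0,0,-0.321,-1],
    [-0.05,-0.42,-0.39,0,0,-0.321,-1],
    [-0.05,-0.42,-0.39,0,0,-0.321,-1],
    [-0.05,-0.42,-0.39,0,0,-0.321,-1],
    [-0.05,-0.42,-0.39,0,0,-0.321,-1],
  ],
)

```text
time_s: 23.15
position: [0.4877, -0.0098, 0.2501]
tcp_rot: [[-0.208, 0.978, 0.0], [0.978, 0.208, 0.0], [-0.0, 0.0, -1.0]]
force: [0.5, -0.3, -0.3]
opening: 0.993
grasp_force: 0.0
```

Run:
```python
from h import *
c,T,s=wrist("wH");np.savez("wH.npz",T=T,**c);print(s['position'],s['qvel'].round(1));lids(c,T,.09);print("--");lids(c,T,.096)
print(go([.464,.0605,.067],12))
```

```text
[ 0.48771434 -0.00979829  0.25008855] [ 0.1  1.2 -0.2  0.   0.4 -0.1]
red [ 0.6102 -0.0462] ang 85.0 sides 0.034 0.043
green [0.4645 0.0623] ang 12.0 sides 0.035 0.036
green [0.6193 0.1309] ang 0.1 sides 0.041 0.043
blue [ 0.6099 -0.1448] ang 11.9 sides 0.041 0.024
--
red [ 0.6074 -0.0438] ang 85.0 sides 0.033 0.043
green [0.4646 0.0625] ang 12.0 sides 0.034 0.035
green [0.6163 0.1297] ang 0.1 sides 0.04 0.042
blue [ 0.6071 -0.1404] ang 11.9 sides 0.04 0.024
(array([ 0.2452, -0.028 ,  0.6092]), array([-0.001, -0.001, -0.   ]))
```

Call:
step_arm(
  steps=[
    [0.249,-0.026,0.1,0,0,0,-1],
    [0.249,-0.026,0.25,0,0,0,-1],
    [0.249,-0.026,0.38,0,0,0,-1],
    [0.249,-0.026,0.5,0,0,0,-1],
    [0.249,-0.026,0.58,0,0,0,-1],
    [0.249,-0.026,0.609,0,0,0,-1],
    [0.249,-0.026,0.609,0,0,0,-1],
    [0.249,-0.026,0.609,0,0,0,1],
  ],
)

```text
time_s: 23.87
position: [0.4641, 0.0617, 0.0678]
tcp_rot: [[-0.208, 0.978, -0.001], [0.978, 0.208, 0.0], [0.0, -0.001, -1.0]]
force: [-0.1, -0.2, 0.7]
opening: 0.973
grasp_force: 0.0
```

Call:
step_arm(
  steps=[
    [0,0,0,0,0,0,1],
    [0,0,0,0,0,0,1],
    [0,0,0,0,0,0,1],
    [0,0,0,0,0,0,1],
    [0,0,0,0,0,0,1],
    [0,0,0,0,0,0,1],
    [0,0,0,0,0,0,1],
    [0,0,0,0,0,0,1],
  ],
)

```text
time_s: 24.53
position: [0.4638, 0.0618, 0.0684]
tcp_rot: [[-0.208, 0.978, 0.001], [0.978, 0.208, -0.0], [-0.0, 0.001, -1.0]]
force: [0.5, -1.3, 4.5]
opening: 0.456
grasp_force: 29.9
```

Call:
step_arm(
  steps=[
    [0,0,0,0,0,0,1],
    [0,0,-0.1,0,0,0,1],
    [0,0,-0.2,0,0,0,1],
    [0,0,-0.3,0,0,0,1],
    [0,0,-0.42,0,0,0,1],
    [0,0,-0.42,0,0,0,1],
    [0,0,-0.42,0,0,0,1],
    [0,0,-0.42,0,0,0,1],
  ],
)

```text
time_s: 25.2
position: [0.4625, 0.062, 0.1934]
tcp_rot: [[-0.208, 0.978, -0.002], [0.978, 0.208, 0.0], [0.001, -0.002, -1.0]]
force: [0.3, -0.2, -0.7]
opening: 0.456
grasp_force: 29.9
```

Run:
```python
from h import *
s=read_state()
xy=lambda y:(.6163+.0436*(y-.0905),y)
print(s['position'],go([*xy(.0845),s['position'][2]],-2.45))
```

```text
[0.46253112 0.06195705 0.19343387] (array([-0.0328,  0.5161, -0.0009]), array([-0.002, -0.   ,  0.321]))
```

Call:
step_arm(
  steps=[
    [-0.033,0.12,0,0,0,0.1,1],
    [-0.033,0.24,0,0,0,0.22,1],
    [-0.033,0.36,0,0,0,0.321,1],
    [-0.033,0.45,0,0,0,0.321,1],
    [-0.033,0.517,0,0,0,0.321,1],
    [-0.033,0.517,0,0,0,0.321,1],
    [-0.033,0.517,0,0,0,0.321,1],
    [-0.033,0.517,0,0,0,0.321,1],
  ],
)

```text
time_s: 25.87
position: [0.6149, 0.0844, 0.1915]
tcp_rot: [[0.043, 0.999, -0.006], [0.999, -0.043, 0.0], [-0.0, -0.006, -1.0]]
force: [-0.9, 0.8, -1.8]
opening: 0.456
grasp_force: 29.9
```

Call:
step_arm(
  steps=[
    [0,0,0,0,0,0,1],
    [0,0,0,0,0,0,1],
    [0,0,0,0,0,0,1],
  ],
)

```text
time_s: 26.12
position: [0.6163, 0.0843, 0.194]
tcp_rot: [[0.043, 0.999, -0.001], [0.999, -0.043, 0.0], [-0.0, -0.001, -1.0]]
force: [1.0, -0.1, -1.9]
opening: 0.46
grasp_force: 29.9
```

Run:
```python
from h import *
c,T,s=wrist("wI");np.savez("wI.npz",T=T,**c);print(s['position'],s['grasp_force']);lids(c,T,.096)
h=cv2.cvtColor(c["image"],cv2.COLOR_RGB2HSV)
for r in range(166,210,2): print(r,h[r,258].tolist(),end=" ")
xy=lambda y:(.6163+.0436*(y-.0905),y)
print();print(go([*xy(.0845),.0743],-2.45))
```

```text
[0.61631027 0.0842838  0.19398952] 29.89619768690318
green [0.619  0.1307] ang 87.5 sides 0.036 0.038
166 [63, 125, 131] 168 [63, 128, 126] 170 [59, 109, 98] 172 [15, 134, 105] 174 [13, 134, 137] 176 [13, 140, 137] 178 [13, 135, 147] 180 [13, 136, 148] 182 [13, 139, 147] 184 [12, 131, 103] 186 [14, 129, 81] 188 [14, 115, 84] 190 [16, 37, 90] 192 [19, 22, 94] 194 [21, 27, 94] 196 [20, 25, 93] 198 [21, 27, 94] 200 [24, 28, 92] 202 [18, 27, 93] 204 [20, 25, 92] 206 [24, 28, 90] 208 [21, 28, 92] 
(array([ 0.0007, -0.0018,  0.3997]), array([-0.,  0., -0.]))
```

Call:
step_arm(
  steps=[
    [0,0,0.1,0,0,0,1],
    [0,0,0.19,0,0,0,1],
    [0,0,0.25,0,0,0,1],
    [0,0,0.3,0,0,0,1],
    [0,0,0.34,0,0,0,1],
    [0,0,0.37,0,0,0,1],
    [0,0,0.39,0,0,0,1],
    [0,0,0.396,0,0,0,1],
  ],
)

```text
time_s: 26.83
position: [0.617, 0.0844, 0.0747]
tcp_rot: [[0.043, 0.999, -0.001], [0.999, -0.043, 0.0], [0.0, -0.001, -1.0]]
force: [-0.5, -0.4, -1.5]
opening: 0.454
grasp_force: 29.9
```

Call:
step_arm(
  steps=[
    [0,0,0,0,0,0,1],
    [0.01,0,0,0,0,0,1],
    [0.018,0,0,0,0,0,1],
    [0.022,0,0,0,0,0,1],
    [0.022,0,0,0,0,0,1],
    [0.022,0,0,0,0,0,1],
  ],
)

```text
time_s: 27.33
position: [0.6179, 0.0911, 0.0759]
tcp_rot: [[0.042, 0.999, 0.001], [0.999, -0.042, -0.0], [-0.0, 0.001, -1.0]]
force: [-0.2, -0.9, -0.1]
opening: 0.459
grasp_force: 29.9
```

Call:
step_arm(
  steps=[
    [0,0,0.002,0,0,0,-1],
    [0,0,0.002,0,0,0,-1],
    [0,0,0.002,0,0,0,-1],
    [0,0,0.002,0,0,0,-1],
    [0,0,0.002,0,0,0,-1],
    [0,0,0.002,0,0,0,-1],
    [0,0,-0.1,0,0,0,-1],
    [0,0,-0.2,0,0,0,-1],
  ],
)

```text
time_s: 28.0
position: [0.6157, 0.091, 0.1338]
tcp_rot: [[0.043, 0.999, -0.006], [0.999, -0.043, 0.0], [0.0, -0.006, -1.0]]
force: [1.7, -0.0, -0.2]
opening: 0.956
grasp_force: 0.0
```

Run:
```python
from h import *
print(go([.52,-.05,.33],0))
for n in("scene","top"):
    c=capture(n);np.savez(f"{n}1.npz",**c)
    cv2.imwrite(f"pics/{n}1.png",cv2.resize(c["image"][:,:,::-1],(800,600)))
```

```text
(array([-0.4833, -0.3025, -0.6523]), array([-0.007, -0.   , -0.055]))
```

View pics/scene1.png

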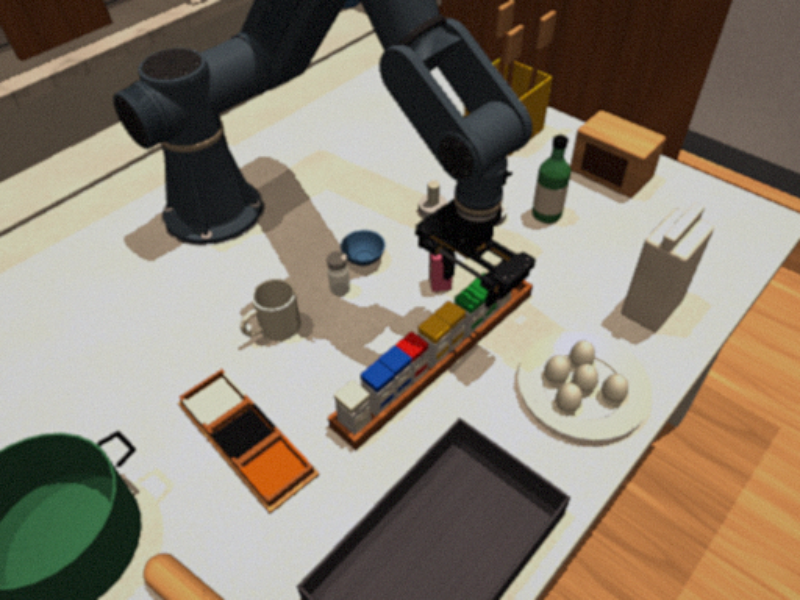

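All three loose tins now stand upright next to their mates: green (475,290), yellow (443,320), red (412,347), blue (386,365), white (352,400). The stamps come next, so I'll hover with the wrist camera over them.

Call:
step_arm(
  steps=[
    [0,0,-0.12,0,0,0,-1],
    [0.05,-0.05,-0.25,0,0,0,-1],
    [0.1,-0.17,-0.35,0,0,-0.05,-1],
    [0.2,-0.3,-0.45,0,0,-0.055,-1],
    [0.34,-0.42,-0.55,0,0,-0.055,-1],
    [0.34,-0.58,-0.65,0,0,-0.055,-1],
    [0.34,-0.58,-0.65,0,0,-0.055,-1],
    [0.34,-0.58,-0.65,0,0,-0.055,-1],
  ],
)

```text
time_s: 28.77
position: [0.4442, 0.2021, 0.3326]
tcp_rot: [[-0.003, 1.0, 0.0], [1.0, 0.003, 0.001], [0.001, 0.0, -1.0]]
force: [0.5, 0.4, -0.1]
opening: 1.001
grasp_force: 0.0
```

Call:
step_arm(
  steps=[
    [0,0,0,0,0,0,-1],
    [0,0,0,0,0,0,-1],
    [0,0,0,0,0,0,-1],
  ],
)

```text
time_s: 29.02
position: [0.449, 0.1998, 0.3293]
tcp_rot: [[0.0, 1.0, -0.0], [1.0, -0.0, -0.001], [-0.001, -0.0, -1.0]]
force: [0.3, -0.6, 0.9]
opening: 1.0
grasp_force: 0.0
```

Run:
```python
from h import *
c,T,s=wrist("wJ");np.savez("wJ.npz",T=T,**c);print(s['position'],s['tcp_rot'].round(3).tolist(),abs(s['qvel']).max())
```

```text
[0.44898807 0.199773   0.32927428] [[0.0, 1.0, -0.0], [1.0, -0.0, -0.001], [-0.001, -0.0, -1.0]] 1.1504726665998017
```

View pics/wJ.png

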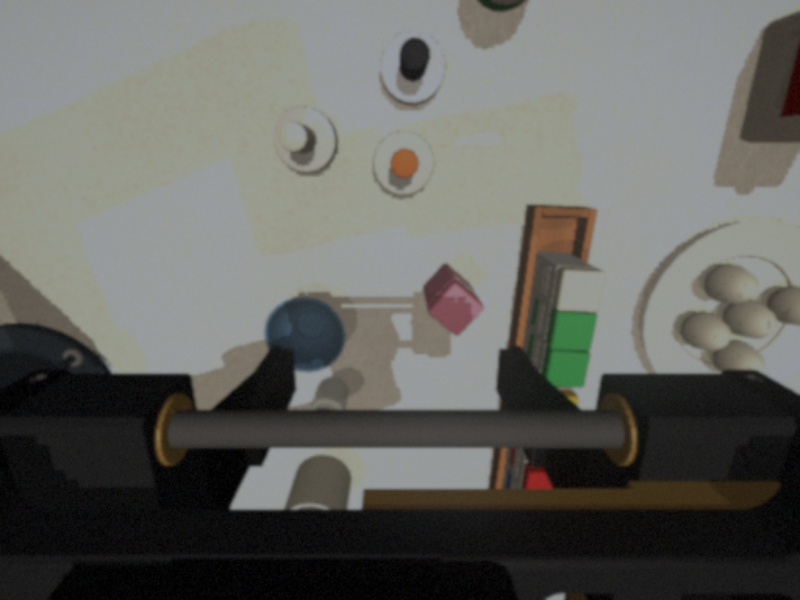

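wJ: orange has its disc at (403,164) and handle top at (404,162). Black has its disc at (412,68) and handle top at (414,48). White has its disc at (306,140) and handle top at (294,136). The oil bottle is beyond at (495,0).

Run:
```python
from h import *
v=dict(np.load("wJ.npz"));f=lambda p,z:plane(v,np.array(p)*.64,v["T"],z)[0].round(4)[:2]
for n,d,h in(("orange",(403,164),(404,162)),("black",(412,68),(414,48)),("white",(306,140),(294,136))):print(n,f(d,.022),f(h,.072))
# height check of orange handle from scene0 + wrist
c=dict(np.load("scene0.npz"));o1,d1=rays(c,(297.6,140.5),c["world_from_camera"]);m=mask(v["image"],"orange");b=[x for x in blobs(m,40) if 230<x[1][0]<290 and x[1][1]<140];print(b)
o2,d2=rays(v,b[0][1],v["T"]);print("tri orange",tri(o1,d1[0],o2,d2[0]))
# pockets: two views B (w) and top
B=dict(np.load("wB.npz"));t=dict(np.load("top0.npz"))
for n,pb,pt in(("white",(310,285),(593,356)),("black",(384,292),(596,313)),("orange",(458,301),(597,271))):
    a,b=plane(B,np.array(pb)*.64,B["T"],.013)[0].round(4)[:2],plane(t,np.array(pt)*.64,t["world_from_camera"],.013)[0].round(4)[:2];print(n,a,b)
q=plane(B,np.array([(272,240),(503,265),(491,340),(270,320)])*.64,B["T"],.026)[:,:2];print(q.round(4).tolist())
s=read_state();print(go([.44,.27,.25],0))
```

```text
orange [0.4557 0.2836] [0.4557 0.2854]
black [0.4638 0.3703] [0.4635 0.3755]
white [0.3592 0.3064] [0.3588 0.3072]
[(229, [259.4, 105.4])]
tri orange (array([0.45909375, 0.28417902, 0.04598628]), np.float64(0.0038795555072433725))
white [ 0.4033 -0.3061] [ 0.4004 -0.3086]
black [ 0.4863 -0.3141] [ 0.4884 -0.3183]
orange [ 0.5703 -0.3245] [ 0.5759 -0.3239]
[[0.3689, -0.2532], [0.6146, -0.2795], [0.608, -0.3669], [0.3588, -0.3433]]
(array([ 0.2347, -0.03  ,  0.2631]), array([-0.002,  0.001, -0.001]))
```

Call:
step_arm(
  steps=[
    [0.14,0.011,0.12,0,0,0,0],
    [0.284,0.022,0.25,0,0,0,0],
    [0.284,0.022,0.38,0,0,0,0],
    [0.284,0.022,0.51,0,0,0,0],
    [0.284,0.022,0.64,0,0,0,0],
    [0.284,0.022,0.76,0,0,0,0],
    [0.284,0.022,0.85,0,0,0,0],
    [0.284,0.022,0.91,0,0,0,0],
  ],
)

```text
time_s: 29.73
position: [0.4527, 0.2837, 0.0511]
tcp_rot: [[0.001, 1.0, -0.009], [1.0, -0.001, -0.003], [-0.003, -0.009, -1.0]]
force: [0.1, -0.0, 1.4]
opening: 0.527
grasp_force: 0.0
```

Call:
step_arm(
  steps=[
    [0,0,0,0,0,0,0],
    [0,0,0,0,0,0,0],
    [0,0,0,0,0,0,1],
    [0,0,0,0,0,0,1],
    [0,0,0,0,0,0,1],
    [0,0,0,0,0,0,1],
    [0,0,0,0,0,0,1],
    [0,0,0,0,0,0,1],
  ],
)

```text
time_s: 30.4
position: [0.456, 0.286, 0.0588]
tcp_rot: [[-0.001, 1.0, 0.004], [1.0, 0.001, 0.001], [0.001, 0.004, -1.0]]
force: [1.1, -0.6, 7.1]
opening: 0.293
grasp_force: 30.0
```

Run:
```python
from h import *
s=read_state();print(s['position'],s['opening'],s['grasp_force'])
t=dict(np.load("top0.npz"));print("oil",plane(t,np.array([(228,290),(198,270)])*.64,t["world_from_camera"],0).round(3)[:,:2],plane(t,np.array([198,270])*.64,t["world_from_camera"],.19).round(3))
s['position'][2]+=.18
print(go([.49,-.05,.24],-5.8,s),go([.5,-.2,.24],-5.8,s))
```

```text
[0.45604052 0.28598017 0.05881235] 0.2927472138411639 30.00613604206592
oil [[0.543 0.445]
 [0.586 0.51 ]] [[0.55  0.448 0.19 ]]
(array([-1.12  ,  0.1124, -0.0048]), array([ 0.005, -0.002,  0.13 ])) (array([-1.62  ,  0.1454, -0.0053]), array([ 0.005, -0.002,  0.13 ]))
```

Call:
step_arm(
  steps=[
    [0,0,0,0,0,0,1],
    [0,0,0,0,0,0,1],
    [0,0,-0.12,0,0,0,1],
    [0,0,-0.25,0,0,0,1],
    [0,0,-0.38,0,0,0,1],
    [-0.06,0,-0.5,0,0,0,1],
    [-0.16,0,-0.6,0,0,0,1],
    [-0.28,0,-0.6,0,0,0,1],
  ],
)

```text
time_s: 31.07
position: [0.4576, 0.2029, 0.2431]
tcp_rot: [[-0.004, 1.0, 0.013], [1.0, 0.004, 0.003], [0.003, 0.013, -1.0]]
force: [1.6, -0.3, -2.2]
opening: 0.294
grasp_force: 30.0
```

Call:
step_arm(
  steps=[
    [-1,0.1,0,0,0,0.1,1],
    [-1,0.1,0,0,0,0.1,1],
    [-1,0.1,0,0,0,0.13,1],
    [-1,0.1,0,0,0,0.13,1],
    [-1,0.1,0,0,0,0.13,1],
    [-1,0.1,0,0,0,0.13,1],
    [-1,0.1,0,0,0,0.13,1],
    [-1,0.1,0,0,0,0.13,1],
  ],
)

```text
time_s: 31.73
position: [0.4858, -0.1044, 0.2375]
tcp_rot: [[0.106, 0.994, 0.002], [0.994, -0.106, -0.004], [-0.004, 0.003, -1.0]]
force: [0.9, 0.6, -2.5]
opening: 0.288
grasp_force: 30.0
```

Run:
```python
from h import *
s=read_state();print(s['position'],s['opening'],s['grasp_force'])
print(go([.5,-.26,.24],-5.8,s))
```

```text
[ 0.48584519 -0.10435956  0.23746756] 0.28790512132074547 29.999352637678385
(array([-0.5109,  0.1019, -0.0064]), array([ 0.004,  0.005, -0.006]))
```

Call:
step_arm(
  steps=[
    [-0.445,0.1,0,0,0,0,1],
    [-0.445,0.1,0,0,0,0,1],
    [-0.445,0.1,0,0,0,0,1],
    [-0.445,0.1,0,0,0,0,1],
    [-0.445,0.1,0,0,0,0,1],
    [-0.445,0.1,0,0,0,0,1],
    [-0.445,0.1,0,0,0,0,1],
    [-0.445,0.1,0,0,0,0,1],
  ],
)

```text
time_s: 32.4
position: [0.5004, -0.2321, 0.237]
tcp_rot: [[0.1, 0.995, -0.001], [0.995, -0.1, 0.002], [0.001, -0.002, -1.0]]
force: [-0.3, 0.5, -2.5]
opening: 0.294
grasp_force: 30.0
```

Run:
```python
from h import *
c,T,s=wrist("wK");np.savez("wK.npz",T=T,**c);print(s['position'],abs(s['qvel']).max())
print(go([.5725,-.3225,.20],-5.8,s))
```

```text
[ 0.50040913 -0.23214128  0.23701649] 0.36671022736960773
(array([-0.2759,  0.2694,  0.1225]), array([-0.002, -0.002,  0.002]))
```

View pics/wK.png

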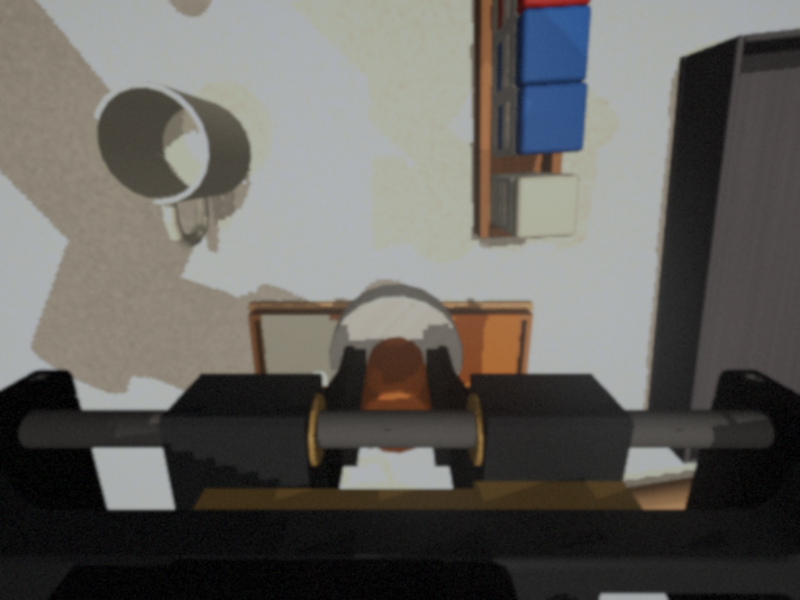

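wK: orange is held vertically with its handle at (397,370) and disc at (397,335). The tray's far rim corners are at (250,303) and (531,304).

Run:
```python
from h import *
v=dict(np.load("wK.npz"));p=plane(v,np.array([(250,303),(531,304)])*.64,v["T"],.026)[:,:2]
B=dict(np.load("wB.npz"))
pb=plane(B,np.array([(272,240),(503,265)])*.64,B["T"],.026)[:,:2]
for q in(p,pb):
    d=q[1]-q[0];L=np.hypot(*d);u=d/L;n=np.array([u[1],-u[0]])
    print(q.round(4).tolist(),"L",L.round(4),np.degrees(np.arctan2(u[1],u[0])).round(2))
    m=q.mean(0)+n*.042
    for k in(-1,0,1):print((m+u*k*.084).round(4))
# board outline (unsure if rim or board)/ floors by colour in B
h=cv2.cvtColor(B["image"],cv2.COLOR_RGB2HSV)
m=cv2.inRange(h,(0,0,0),(179,255,45))[140:230,210:290]
n,l,st,ce=cv2.connectedComponentsWithStats(m)
for i in range(1,n):
    if st[i,4]>150:print("dark",st[i],plane(B,ce[i]+[210,140],B["T"],.013)[0].round(4))
m=cv2.inRange(h,(5,170,120),(18,255,255));m=cv2.morphologyEx(m,cv2.MORPH_OPEN,np.ones((5,5)))
n,l,st,ce=cv2.connectedComponentsWithStats(m)
for i in range(1,n):
    if st[i,4]>150:print("or",st[i],ce[i],plane(B,ce[i],B["T"],.013)[0].round(4))
```

```text
[[0.3692, -0.2508], [0.6141, -0.2763]] L 0.2462 -5.95
[ 0.4037 -0.2966]
[ 0.4873 -0.3053]
[ 0.5708 -0.314 ]
[[0.3689, -0.2532], [0.6146, -0.2795]] L 0.2472 -6.11
[ 0.4038 -0.2991]
[ 0.4873 -0.3081]
[ 0.5708 -0.317 ]
dark [ 16  50  33  16 218] [ 0.4744 -0.3359  0.013 ]
```

Run:
```python
from h import *
B=dict(np.load("wB.npz"));cv2.imwrite("pics/crop1.png",cv2.resize(B["image"][145:225,165:330,::-1],(792,384),interpolation=cv2.INTER_CUBIC))
```

```text
(no output)
```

View pics/crop1.png

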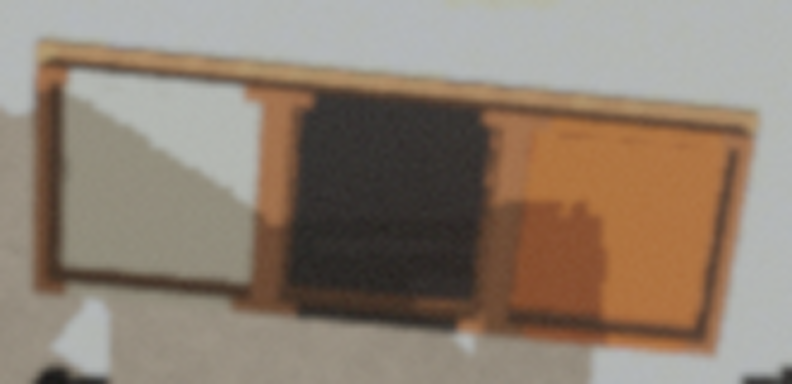

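The crop shows the -y rim strips, with the black outer edge at (380,322), inner edge at (380,303), and orange outer edge at (615,347). Left wall outer edge is at (36,180), right at (735,230), and divider centres at about (278,200) and (507,215).

Run:
```python
from h import *
B=dict(np.load("wB.npz"));f=lambda p,z:plane(B,np.array(p)/4.8+[165,145],B["T"],z)[0][:2]
a=np.radians(-6);u=np.array([np.cos(a),np.sin(a)]);n=np.array([-u[1],u[0]]) # n ~ +y
for nm,p,z,off in(("blk -y rim out",(380,322),.026,.042),("blk -y rim in",(380,303),.026,.037),("or -y rim out",(615,347),.026,.042),("blk +y edge rim",(392,75),.026,-.042),("blk +y edge board",(392,75),.008,-.042),("blk floor top",(392,93),.026,-.037)):
    P=f(p,z);print(nm,"n-coord centre",(P@n+off).round(4))
for nm,p,off in(("L",(36,180),.126),("R",(735,230),-.126),("d1",(278,200),.042),("d2",(507,215),-.042)):
    P=f(p,.026);print(nm,(P@u+off).round(4))
# centre candidates
for c in(.360,.365):
  pass
print(np.array([.487,-.312])@u,np.array([.487,-.312])@n, u,n)
```

```text
blk -y rim out n-coord centre -0.2621
blk -y rim in n-coord centre -0.2597
or -y rim out n-coord centre -0.2627
blk +y edge rim n-coord centre -0.2541
blk +y edge board n-coord centre -0.2577
blk floor top n-coord centre -0.2554
L 0.5175
R 0.5156
d1 0.5195
d2 0.5174
0.516945043583857 -0.25938546974355403 [ 0.9945219  -0.10452846] [0.10452846 0.9945219 ]
```

Run:
```python
from h import *
print(go([.5711,-.3200,.11],-6),go([.5711,-.3200,.071],-6))
```

```text
(array([-0.268 ,  0.2635,  0.4232]), array([-0.002, -0.001,  0.006])) (array([-0.2682,  0.2637,  0.5532]), array([-0.002, -0.001,  0.006]))
```

Call:
step_arm(
  steps=[
    [-0.1,0.1,0,0,0,0,1],
    [-0.2,0.2,0,0,0,0,1],
    [-0.268,0.264,0.1,0,0,0,1],
    [-0.268,0.264,0.2,0,0,0,1],
    [-0.268,0.264,0.3,0,0,0,1],
    [-0.268,0.264,0.37,0,0,0,1],
    [-0.268,0.264,0.4,0,0,0,1],
    [-0.268,0.264,0.4,0,0,0,1],
  ],
)

```text
time_s: 33.12
position: [0.5704, -0.32, 0.1146]
tcp_rot: [[0.1, 0.995, -0.005], [0.995, -0.1, 0.004], [0.004, -0.005, -1.0]]
force: [-0.6, -0.1, -1.6]
opening: 0.289
grasp_force: 30.0
```

Call:
step_arm(
  steps=[
    [0,0,0.03,0,0,0,1],
    [0,0,0.06,0,0,0,1],
    [0,0,0.09,0,0,0,1],
    [0,0,0.12,0,0,0,1],
    [0,0,0.14,0,0,0,1],
    [0,0,0.15,0,0,0,1],
    [0,0,0.154,0,0,0,1],
    [0,0,0.154,0,0,0,1],
  ],
)

```text
time_s: 33.78
position: [0.5712, -0.322, 0.0719]
tcp_rot: [[0.101, 0.995, -0.001], [0.995, -0.101, 0.001], [0.001, -0.001, -1.0]]
force: [-2.4, 1.7, 3.9]
opening: 0.291
grasp_force: 30.0
```

Run:
```python
from h import *
s=read_state();print(s['position'],s['force'],s['grasp_force'])
```

```text
[ 0.57118102 -0.32199016  0.07187175] [-2.44202581  1.70394423  3.86909561] 30.000053155235946
```

Call:
step_arm(
  steps=[
    [0,0,0,0,0,0,0],
    [0,0,0,0,0,0,0],
    [0,0,0,0,0,0,0],
    [0,0,0,0,0,0,0],
    [0,0,0,0,0,0,0],
    [0,0,-0.12,0,0,0,-1],
    [0,0,-0.25,0,0,0,-1],
    [0,0,-0.38,0,0,0,-1],
  ],
)

```text
time_s: 34.45
position: [0.5712, -0.322, 0.1851]
tcp_rot: [[0.102, 0.995, -0.002], [0.995, -0.102, 0.002], [0.002, -0.002, -1.0]]
force: [0.5, -0.4, 0.4]
opening: 0.648
grasp_force: 0.0
```

Call:
step_arm(
  steps=[
    [0.1,-0.05,-0.13,0,0,0,-1],
    [0.24,-0.14,-0.26,0,0,0,-1],
    [0.24,-0.22,-0.4,0,0,0,-1],
    [0.24,-0.22,-0.4,0,0,0,-1],
    [0.24,-0.22,-0.4,0,0,0,-1],
    [0.24,-0.22,-0.4,0,0,0,-1],
  ],
)

```text
time_s: 34.95
position: [0.5138, -0.244, 0.3075]
tcp_rot: [[0.101, 0.995, 0.004], [0.995, -0.101, -0.003], [-0.003, 0.005, -1.0]]
force: [0.7, -0.4, 0.3]
opening: 0.985
grasp_force: 0.0
```

Run:
```python
from h import *
c,T,s=wrist("wL");np.savez("wL.npz",T=T,**c);print(s['position'],abs(s['qvel']).max())
print(go([.44,.01,.33],0))
```

```text
[ 0.51375456 -0.24396269  0.30745576] 3.6481457429779285
(array([ 0.8176, -0.3296, -0.0825]), array([ 0.002,  0.001, -0.129]))
```

View pics/wL.png

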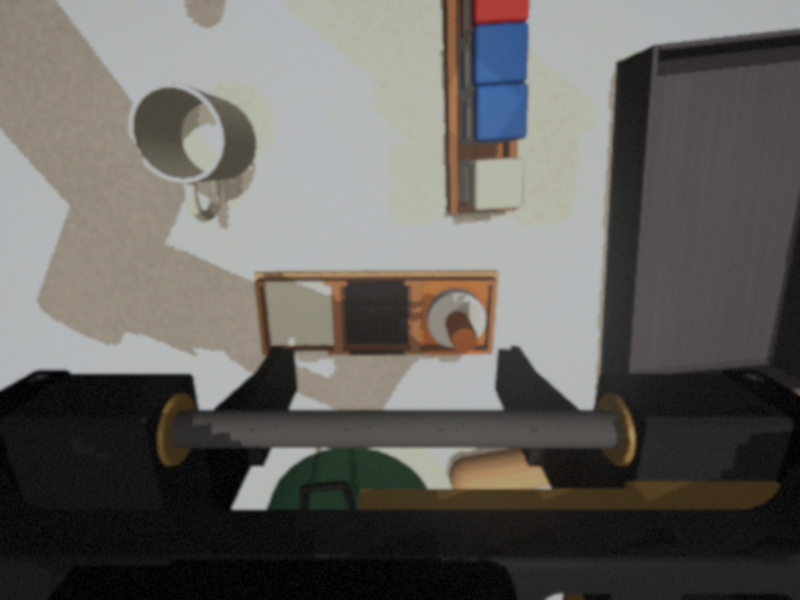

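wL: the orange stamp sits flat in its pocket, with its disc at (457,318) inside floor x 423-490. Going back to the stamps.

Call:
step_arm(
  steps=[
    [0.82,-0.33,-0.08,0,0,-0.13,-1],
    [0.82,-0.33,-0.08,0,0,-0.13,-1],
    [0.82,-0.33,-0.08,0,0,-0.13,-1],
    [0.82,-0.33,-0.08,0,0,-0.13,-1],
    [0.82,-0.33,-0.08,0,0,-0.13,-1],
    [0.82,-0.33,-0.08,0,0,-0.13,-1],
    [0.82,-0.33,-0.08,0,0,-0.13,-1],
    [0.82,-0.33,-0.08,0,0,-0.13,-1],
  ],
)

```text
time_s: 35.67
position: [0.4382, 0.0138, 0.3278]
tcp_rot: [[-0.005, 1.0, -0.004], [1.0, 0.005, 0.002], [0.002, -0.004, -1.0]]
force: [-0.5, -0.7, 0.1]
opening: 1.001
grasp_force: 0.0
```

Call:
step_arm(
  steps=[
    [0.66,0,0,0,0,0,-1],
    [0.66,0,0,0,0,0,-1],
    [0.66,0,0,0,0,0,-1],
    [0.66,0,0,0,0,0,-1],
    [0.66,0,0,0,0,0,-1],
    [0.66,0,0,0,0,0,-1],
    [0.66,0,0,0,0,0,-1],
    [0.66,0,0,0,0,0,-1],
  ],
)

```text
time_s: 36.33
position: [0.4404, 0.2078, 0.3278]
tcp_rot: [[-0.0, 1.0, -0.002], [1.0, 0.0, -0.001], [-0.001, -0.002, -1.0]]
force: [0.2, 0.1, -1.1]
opening: 1.002
grasp_force: 0.0
```

```bash
cat >> h.py <<'E'
def discs(c,T):
    "grey/white disc ellipses in the upper picture -> centre at z=.022"
    g=cv2.cvtColor(c["image"],cv2.COLOR_RGB2GRAY)
    e=cv2.Canny(cv2.GaussianBlur(g,(3,3),0),30,80)
    e=cv2.dilate(e,np.ones((3,3)));out=[]
    for cn in cv2.findContours(e,cv2.RETR_LIST,cv2.CHAIN_APPROX_NONE)[0]:
        if len(cn)<40: continue
        h=cv2.convexHull(cn)
        (x,y),(a,b),an=cv2.fitEllipse(h)
        if y<230 and 28<a<75 and 28<b<75 and a/b>.75: out.append((round(x,1),round(y,1),round(a),round(b),plane(c,(x,y),T,.022)[0].round(4)[:2].tolist()))
    return out
E
python3 - <<'E'
from h import *
c,T,s=wrist("wM");np.savez("wM.npz",T=T,**c);print(s['position'],abs(s['qvel']).max())
for o in discs(c,T):print(o)
E
```

```text
[0.44036506 0.20779745 0.32779046] 1.327443174968373
(200.3, 217.8, 44, 48, [0.3441, 0.0985])
(204.5, 98.1, 37, 48, [0.363, 0.3017])
(286.6, 70.1, 44, 45, [0.4898, 0.3417])
```

View pics/wM.png

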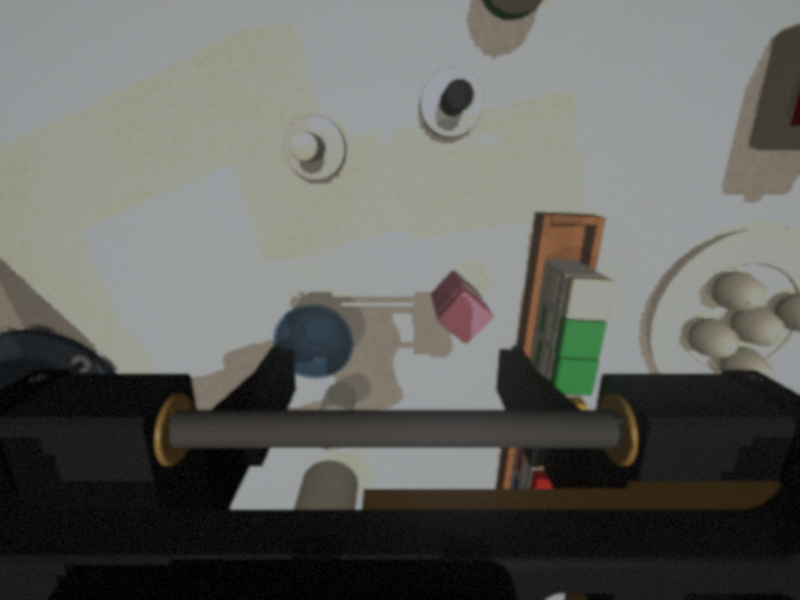

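wM: the black stamp has been knocked, with its disc now at (451,104) and handle top at (458,94). White is unchanged, with its disc at (315,148) and handle top at (304,144).

Run:
```python
from h import *
v=dict(np.load("wM.npz"));f=lambda p,z:plane(v,np.array(p)*.64,v["T"],z)[0].round(4)[:2]
for n,d,h in(("black",(451,104),(458,94)),("white",(315,148),(304,144))):print(n,f(d,.022),f(h,.072))
h=cv2.cvtColor(v["image"],cv2.COLOR_RGB2HSV)
m=cv2.inRange(h,(0,0,0),(179,255,60))[40:90,270:320];n,l,st,ce=cv2.connectedComponentsWithStats(m)
for i in range(1,n):
    if st[i,4]>40:print(st[i],ce[i]+[270,40],plane(v,ce[i]+[270,40],v["T"],.06)[0].round(4))
print(go([.489,.3425,.057],0),go([.3585,.306,.057],0))
```

```text
black [0.4927 0.3467] [0.4923 0.3483]
white [0.3588 0.3066] [0.3584 0.3084]
[ 12  12  20  22 321] [291.59190031  62.36760125] [0.492  0.3473 0.06  ]
(array([0.4516, 0.1632, 0.9028]), array([-0.002,  0.001, -0.001])) (array([ 0.3294, -0.2716,  0.9037]), array([-0.002,  0.001, -0.001]))
```

Call:
step_arm(
  steps=[
    [0.13,0.05,0,0,0,0,0],
    [0.26,0.1,0.05,0,0,0,0],
    [0.38,0.15,0.14,0,0,0,0],
    [0.466,0.173,0.24,0,0,0,0],
    [0.466,0.173,0.37,0,0,0,0],
    [0.466,0.173,0.5,0,0,0,0],
    [0.466,0.173,0.62,0,0,0,0],
    [0.466,0.173,0.68,0,0,0,0],
  ],
)

```text
time_s: 37.05
position: [0.49, 0.3455, 0.12]
tcp_rot: [[0.002, 1.0, -0.008], [1.0, -0.002, -0.004], [-0.004, -0.008, -1.0]]
force: [-0.9, 0.1, -0.3]
opening: 0.524
grasp_force: 0.0
```

Call:
step_arm(
  steps=[
    [0,0,0.05,0,0,0,0],
    [0,0,0.12,0,0,0,0],
    [0,0,0.18,0,0,0,0],
    [0,0,0.222,0,0,0,0],
    [0,0,0.222,0,0,0,0],
    [0,0,0.222,0,0,0,1],
    [0,0,0.222,0,0,0,1],
    [0,0,0.222,0,0,0,1],
  ],
)

```text
time_s: 37.72
position: [0.4927, 0.3487, 0.0598]
tcp_rot: [[0.0, 1.0, 0.002], [1.0, -0.0, 0.001], [0.001, 0.002, -1.0]]
force: [0.9, 0.1, 0.8]
opening: 0.351
grasp_force: 0.0
```

Call:
step_arm(
  steps=[
    [0,0,0,0,0,0,1],
    [0,0,0,0,0,0,1],
    [0,0,0,0,0,0,1],
    [0,0,0,0,0,0,1],
  ],
)

```text
time_s: 38.05
position: [0.493, 0.3491, 0.0598]
tcp_rot: [[-0.001, 1.0, 0.004], [1.0, 0.001, 0.001], [0.001, 0.004, -1.0]]
force: [1.2, -1.4, 6.0]
opening: 0.294
grasp_force: 30.0
```

Call:
step_arm(
  steps=[
    [0,0,0,0,0,0,1],
    [0,0,-0.12,0,0,0,1],
    [0,0,-0.25,0,0,0,1],
    [0,0,-0.38,0,0,0,1],
    [-0.06,0,-0.5,0,0,0,1],
    [-0.16,0,-0.6,0,0,0,1],
    [-0.28,0,-0.6,0,0,0,1],
    [-0.4,0,-0.6,0,0,0,1],
  ],
)

```text
time_s: 38.72
position: [0.4915, 0.2283, 0.2404]
tcp_rot: [[-0.003, 1.0, 0.003], [1.0, 0.003, 0.001], [0.001, 0.003, -1.0]]
force: [1.0, -0.2, -2.8]
opening: 0.29
grasp_force: 30.0
```

Call:
step_arm(
  steps=[
    [-1,0,0,0,0,0.05,1],
    [-1,0,0,0,0,0.1,1],
    [-1,0,0,0,0,0.13,1],
    [-1,0,0,0,0,0.13,1],
    [-1,0,0,0,0,0.13,1],
    [-1,0,0,0,0,0.13,1],
    [-1,0,0,0,0,0.13,1],
    [-1,0,0,0,0,0.13,1],
  ],
)

```text
time_s: 39.38
position: [0.4917, -0.0769, 0.2381]
tcp_rot: [[0.106, 0.994, -0.0], [0.994, -0.106, -0.003], [-0.003, 0.0, -1.0]]
force: [0.2, 1.1, -2.4]
opening: 0.292
grasp_force: 30.0
```

Run:
```python
from h import *
print(read_state()['position'],go([.4876,-.3115,.24],-6))
```

```text
[ 0.49170303 -0.07686171  0.23810973] (array([-0.7792,  0.0695, -0.0043]), array([ 0.   ,  0.003, -0.002]))
```

Call:
step_arm(
  steps=[
    [-0.78,0.07,0,0,0,0,1],
    [-0.78,0.07,0,0,0,0,1],
    [-0.78,0.07,0,0,0,0,1],
    [-0.78,0.07,0,0,0,0,1],
    [-0.78,0.07,0,0,0,0,1],
    [-0.78,0.07,0,0,0,0,1],
    [-0.78,0.07,0,0,0,0,1],
    [-0.78,0.07,0,0,0,0,1],
  ],
)

```text
time_s: 40.05
position: [0.4881, -0.3067, 0.2374]
tcp_rot: [[0.104, 0.995, -0.002], [0.995, -0.104, 0.003], [0.002, -0.002, -1.0]]
force: [0.2, 0.5, -3.0]
opening: 0.286
grasp_force: 30.0
```

Run:
```python
from h import *
print(read_state()['position'],go([.4876,-.3110,.074],-6))
```

```text
[ 0.4881052  -0.30670024  0.23737618] (array([-0.0158,  0.0009,  0.5445]), array([-0.003, -0.003,  0.   ]))
```

Call:
step_arm(
  steps=[
    [0,0,0,0,0,0,1],
    [0,0,0.1,0,0,0,1],
    [0,0,0.2,0,0,0,1],
    [0,0,0.3,0,0,0,1],
    [0,0,0.38,0,0,0,1],
    [0,0,0.4,0,0,0,1],
    [0,0,0.4,0,0,0,1],
    [0,0,0.4,0,0,0,1],
  ],
)

```text
time_s: 40.72
position: [0.4895, -0.3054, 0.1191]
tcp_rot: [[0.1, 0.995, 0.0], [0.995, -0.1, 0.0], [0.0, 0.0, -1.0]]
force: [0.1, -0.5, -1.6]
opening: 0.291
grasp_force: 30.0
```

Run:
```python
from h import *
print(read_state()['position'],go([.4876,-.3110,.0735],-6))
```

```text
[ 0.4894665  -0.30541991  0.11910794] (array([-0.0191, -0.0044,  0.152 ]), array([ 0.   , -0.   ,  0.006]))
```

Call:
step_arm(
  steps=[
    [-0.019,-0.004,0.03,0,0,0,1],
    [-0.019,-0.004,0.06,0,0,0,1],
    [-0.019,-0.004,0.09,0,0,0,1],
    [-0.019,-0.004,0.12,0,0,0,1],
    [-0.019,-0.004,0.14,0,0,0,1],
    [-0.019,-0.004,0.15,0,0,0,1],
    [-0.019,-0.004,0.152,0,0,0,1],
    [-0.019,-0.004,0.152,0,0,0,1],
  ],
)

```text
time_s: 41.38
position: [0.4866, -0.3115, 0.0728]
tcp_rot: [[0.101, 0.995, -0.001], [0.995, -0.101, 0.001], [0.001, -0.001, -1.0]]
force: [-1.8, 0.8, -0.8]
opening: 0.291
grasp_force: 30.0
```

Call:
step_arm(
  steps=[
    [0,0,0,0,0,0,0],
    [0,0,0,0,0,0,0],
    [0,0,0,0,0,0,0],
    [0,0,0,0,0,0,0],
    [0,0,0,0,0,0,0],
    [0,0,-0.12,0,0,0,0],
    [0,0,-0.25,0,0,0,0],
    [0,0,-0.38,0,0,0,0],
  ],
)

```text
time_s: 42.05
position: [0.4866, -0.3114, 0.1871]
tcp_rot: [[0.102, 0.995, -0.002], [0.995, -0.102, 0.002], [0.002, -0.002, -1.0]]
force: [1.1, -0.4, 0.7]
opening: 0.5
grasp_force: 0.0
```

Call:
step_arm(
  steps=[
    [0.1,0,-0.13,0,0,0,-1],
    [0.24,0,-0.26,0,0,0,-1],
    [0.36,0,-0.4,0,0,0,-1],
    [0.5,0,-0.4,0,0,0,-1],
    [0.8,0,-0.4,0,0,0,-1],
    [0.8,-0.1,-0.4,0,0,0,-1],
    [0.8,-0.1,-0.4,0,0,0,-1],
    [0.8,-0.1,-0.4,0,0,0,-1],
  ],
)

```text
time_s: 42.72
position: [0.4783, -0.0634, 0.3074]
tcp_rot: [[0.096, 0.995, -0.003], [0.995, -0.096, 0.004], [0.004, -0.003, -1.0]]
force: [-0.1, -0.6, -0.2]
opening: 0.972
grasp_force: 0.0
```

Run:
```python
from h import *
print(read_state()['position'],go([.43,.2,.33],0))
```

```text
[ 0.47827669 -0.06338199  0.30741692] (array([ 0.8588, -0.2445, -0.0711]), array([-0.004, -0.005, -0.122]))
```

Call:
step_arm(
  steps=[
    [0.86,-0.24,-0.07,0,0,-0.122,-1],
    [0.86,-0.24,-0.07,0,0,-0.122,-1],
    [0.86,-0.24,-0.07,0,0,-0.122,-1],
    [0.86,-0.24,-0.07,0,0,-0.122,-1],
    [0.86,-0.24,-0.07,0,0,-0.122,-1],
    [0.86,-0.24,-0.07,0,0,-0.122,-1],
    [0.86,-0.24,-0.07,0,0,-0.122,-1],
    [0.86,-0.24,-0.07,0,0,-0.122,-1],
  ],
)

```text
time_s: 43.38
position: [0.4355, 0.1972, 0.3284]
tcp_rot: [[0.001, 1.0, 0.001], [1.0, -0.001, 0.002], [0.002, 0.001, -1.0]]
force: [-0.0, -0.9, 0.3]
opening: 1.003
grasp_force: 0.0
```

Call:
step_arm(
  steps=[
    [0,0,0,0,0,0,-1],
    [0,0,0,0,0,0,-1],
    [0,0,0,0,0,0,-1],
  ],
)

```text
time_s: 43.63
position: [0.4365, 0.1927, 0.3277]
tcp_rot: [[0.008, 1.0, -0.0], [1.0, -0.008, -0.001], [-0.001, -0.0, -1.0]]
force: [-0.2, -0.4, -0.7]
opening: 0.999
grasp_force: 0.0
```

Run:
```python
from h import *
c,T,s=wrist("wN");np.savez("wN.npz",T=T,**c);print(s['position'],abs(s['qvel']).max())
for o in discs(c,T):print(o)
print(go([.3587,.307,.12],0))
```

```text
[0.43654604 0.1926679  0.32769054] 0.40144199958379856
(202.0, 210.2, 46, 49, [0.3442, 0.0992])
(204.9, 87.9, 40, 47, [0.362, 0.3023])
(321.4, -1.9, 46, 57, [0.5339, 0.4194])
(array([ 0.3796, -0.2625,  0.6923]), array([-0.   ,  0.001, -0.01 ]))
```

Call:
step_arm(
  steps=[
    [0.13,-0.09,0.05,0,0,0,0],
    [0.26,-0.18,0.12,0,0,0,0],
    [0.38,-0.262,0.2,0,0,0,0],
    [0.38,-0.262,0.33,0,0,0,0],
    [0.38,-0.262,0.46,0,0,0,0],
    [0.38,-0.262,0.57,0,0,0,0],
    [0.38,-0.262,0.66,0,0,0,0],
    [0.38,-0.262,0.69,0,0,0,0],
  ],
)

```text
time_s: 44.35
position: [0.3564, 0.3063, 0.1171]
tcp_rot: [[0.007, 1.0, -0.007], [1.0, -0.007, -0.004], [-0.004, -0.007, -1.0]]
force: [-0.1, -0.3, 1.6]
opening: 0.529
grasp_force: 0.0
```

Call:
step_arm(
  steps=[
    [0,0,0.05,0,0,0,0],
    [0,0,0.12,0,0,0,0],
    [0,0,0.18,0,0,0,0],
    [0,0,0.21,0,0,0,0],
    [0,0,0.21,0,0,0,0],
    [0,0,0.21,0,0,0,1],
    [0,0,0.21,0,0,0,1],
    [0,0,0.21,0,0,0,1],
  ],
)

```text
time_s: 45.02
position: [0.3591, 0.3087, 0.0591]
tcp_rot: [[0.006, 1.0, 0.002], [1.0, -0.006, 0.001], [0.001, 0.002, -1.0]]
force: [0.5, 0.2, -0.7]
opening: 0.353
grasp_force: 0.0
```

Call:
step_arm(
  steps=[
    [0,0,0,0,0,0,1],
    [0,0,0,0,0,0,1],
    [0,0,0,0,0,0,1],
    [0,0,0,0,0,0,1],
  ],
)

```text
time_s: 45.35
position: [0.3584, 0.3085, 0.0589]
tcp_rot: [[0.006, 1.0, 0.001], [1.0, -0.006, 0.001], [0.001, 0.001, -1.0]]
force: [-1.0, 0.2, 6.5]
opening: 0.291
grasp_force: 30.0
```

Call:
step_arm(
  steps=[
    [0,0,0,0,0,0,1],
    [0,0,-0.12,0,0,0,1],
    [0,0,-0.25,0,0,0,1],
    [0,0.05,-0.38,0,0,0,1],
    [-0.05,0.15,-0.5,0,0,0,1],
    [-0.1,0.25,-0.6,0,0,0,1],
    [-0.18,0.35,-0.6,0,0,0,1],
    [-0.3,0.4,-0.6,0,0,0,1],
  ],
)

```text
time_s: 46.02
position: [0.4827, 0.2207, 0.2418]
tcp_rot: [[0.003, 1.0, 0.013], [1.0, -0.003, 0.004], [0.004, 0.013, -1.0]]
force: [1.0, 0.3, -2.0]
opening: 0.295
grasp_force: 30.0
```

Call:
step_arm(
  steps=[
    [-1,0,0,0,0,0.05,1],
    [-1,0,0,0,0,0.1,1],
    [-1,0,0,0,0,0.13,1],
    [-1,0,0,0,0,0.13,1],
    [-1,0,0,0,0,0.13,1],
    [-1,0,0,0,0,0.13,1],
    [-1,0,0,0,0,0.13,1],
    [-1,0,0,0,0,0.13,1],
  ],
)

```text
time_s: 46.68
position: [0.4759, -0.0867, 0.2381]
tcp_rot: [[0.112, 0.994, 0.002], [0.994, -0.112, -0.004], [-0.004, 0.003, -1.0]]
force: [0.8, -0.3, -2.0]
opening: 0.29
grasp_force: 30.0
```

Run:
```python
from h import *
print(read_state()['position'],go([.4041,-.3020,.24],-6))
```

```text
[ 0.47588283 -0.08669201  0.2381481 ] (array([-0.7401, -0.157 , -0.0037]), array([ 0.004,  0.005, -0.01 ]))
```

Call:
step_arm(
  steps=[
    [-0.74,-0.157,0,0,0,0,1],
    [-0.74,-0.157,0,0,0,0,1],
    [-0.74,-0.157,0,0,0,0,1],
    [-0.74,-0.157,0,0,0,0,1],
    [-0.74,-0.157,0,0,0,0,1],
    [-0.74,-0.157,0,0,0,0,1],
    [-0.74,-0.157,0,0,0,0,1],
    [-0.74,-0.157,0,0,0,0,1],
  ],
)

```text
time_s: 47.35
position: [0.4038, -0.2965, 0.2376]
tcp_rot: [[0.11, 0.994, -0.0], [0.994, -0.11, 0.001], [0.001, -0.001, -1.0]]
force: [-0.0, 0.6, -1.5]
opening: 0.292
grasp_force: 30.0
```

Call:
step_arm(
  steps=[
    [0,0,0,0,0,0,1],
    [0,0,0.1,0,0,0,1],
    [0,0,0.2,0,0,0,1],
    [0,0,0.3,0,0,0,1],
    [0,0,0.38,0,0,0,1],
    [0,0,0.4,0,0,0,1],
    [0,0,0.4,0,0,0,1],
    [0,0,0.4,0,0,0,1],
  ],
)

```text
time_s: 48.02
position: [0.4051, -0.2956, 0.1184]
tcp_rot: [[0.106, 0.994, 0.0], [0.994, -0.106, -0.0], [-0.0, 0.0, -1.0]]
force: [-0.3, 0.1, -2.2]
opening: 0.294
grasp_force: 30.0
```

Run:
```python
from h import *
print(read_state()['position'],go([.4041,-.3020,.073],-6))
```

```text
[ 0.40513528 -0.29558393  0.11841734] (array([-0.0216, -0.0012,  0.1514]), array([ 0.   ,  0.   , -0.002]))
```

Call:
step_arm(
  steps=[
    [-0.022,-0.001,0.03,0,0,0,1],
    [-0.022,-0.001,0.06,0,0,0,1],
    [-0.022,-0.001,0.09,0,0,0,1],
    [-0.022,-0.001,0.12,0,0,0,1],
    [-0.022,-0.001,0.14,0,0,0,1],
    [-0.022,-0.001,0.15,0,0,0,1],
    [-0.022,-0.001,0.154,0,0,0,1],
    [-0.022,-0.001,0.154,0,0,0,1],
  ],
)

```text
time_s: 48.68
position: [0.4028, -0.3022, 0.072]
tcp_rot: [[0.108, 0.994, -0.001], [0.994, -0.108, 0.001], [0.001, -0.001, -1.0]]
force: [-1.9, 1.1, 4.2]
opening: 0.29
grasp_force: 30.0
```

Call:
step_arm(
  steps=[
    [0,0,0,0,0,0,0],
    [0,0,0,0,0,0,0],
    [0,0,0,0,0,0,0],
    [0,0,0,0,0,0,0],
    [0,0,0,0,0,0,0],
    [0,0,-0.12,0,0,0,0],
    [0,0,-0.25,0,0,0,0],
    [0,0,-0.38,0,0,0,0],
  ],
)

```text
time_s: 49.35
position: [0.4028, -0.3022, 0.1858]
tcp_rot: [[0.108, 0.994, -0.002], [0.994, -0.108, 0.003], [0.002, -0.003, -1.0]]
force: [0.8, -1.2, -0.3]
opening: 0.495
grasp_force: 0.0
```

Call:
step_arm(
  steps=[
    [0.1,0.1,-0.13,0,0,0,-1],
    [0.2,0.2,-0.26,0,0,0,-1],
    [0.2,0.3,-0.4,0,0,0,-1],
    [0.2,0.3,-0.4,0,0,0,-1],
    [0.2,0.3,-0.4,0,0,0,-1],
    [0.2,0.3,-0.4,0,0,0,-1],
  ],
)

```text
time_s: 49.85
position: [0.5011, -0.2529, 0.3076]
tcp_rot: [[0.106, 0.994, 0.004], [0.994, -0.106, -0.003], [-0.003, 0.004, -1.0]]
force: [0.2, 0.4, -1.2]
opening: 0.872
grasp_force: 0.0
```

Run:
```python
from h import *
c,T,s=wrist();t=capture("scene")
a=c["image"][:,:,::-1];b=t["image"][:,:,::-1]
cv2.imwrite("pics/fin.png",cv2.resize(np.vstack([a[0:250],b[110:350]]),(627,600)))
print(s['position'],s['force'])
```

```text
[ 0.50109698 -0.25292914  0.30764887] [ 0.20070499  0.44502813 -1.17567534]
```

View pics/fin.png

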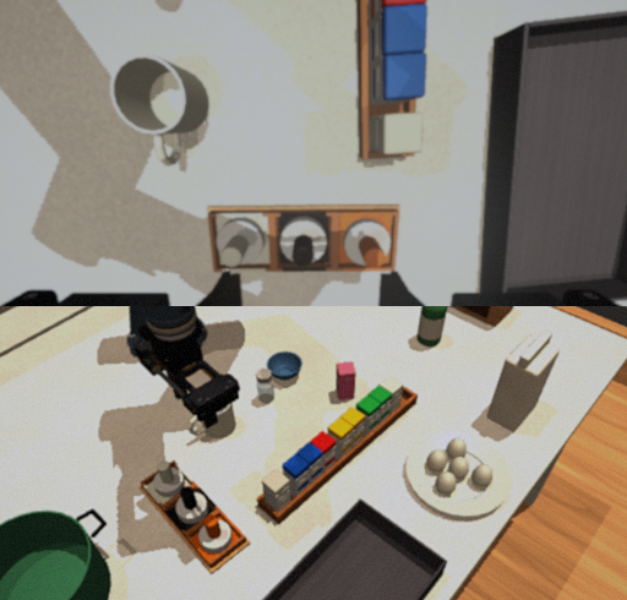

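The final view shows all three stamps flat in their colours' pockets: white (238,240), black (303,240), orange (367,243). The green, yellow and blue pairs stand upright together in the rack, and the bystanders haven't moved. Handing in.

```bash
python3 -c "
from rig import *
print(hand_in())"
```

```text
the job is handed in; nothing more can be done
None
```

The job is handed in at about 50 s of robot time, result not shown: the green, yellow and blue loose tins stand beside their mates in the rack (there was no loose red one), and all three stamps, including black after it was knocked, are flat in their own pockets.

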